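# Clamp a carved block in a jig with a sunken knob

### The job

First turn the sunken knob of the clamping jig anticlockwise until it is fully open. Take the rosette block out of the mitre box, stand it on the bare bench and let go so that you can take it the other way round, then set it flat in the jig, carving up, centred and square between the fence and the jaw. Then turn the sunken knob clockwise until its pointer lies on the long mark, so that the sprung jaw holds the block against the fence, and leave the glue bottle standing.

Things in the scene. Friction and masses are not known exactly. Their poses are not given: they have to be found in the camera images.
- jig: Fixed wooden clamping jig, 229 x 104 mm. Origin on the bench under it; x runs along it from knob to fence (-104 to +125 mm), y across, z up. From x = -104 to 0 mm stands a housing 46 mm high with a round well, 80 mm diameter, around x = -52 mm, y = 0, its floor 12 mm above the bench. From x = 0 on: an open flat board, top 12 mm above the bench, that carries jaw and fence; its sides are free.
- jig_seat (a point): Point on the jig's board (12 mm above the bench, jig x = 73 mm, y = 0) where the block's origin belongs when it bears on the fence; axes as the jig's. The fence's face is 30 mm from here towards +x (fence 22 mm thick, 84 mm wide, top 36 mm above the bench). Fully open, the jaw pad's face is 39 mm from here towards -x: 69 mm free in all. The jaw is 56 mm wide, top 37 mm above the bench.
- knob (a joint): Knob angle, rad: 0 = fully open, at its stop (pointer along the jig's +x, to the short white mark on the rim); grows clockwise seen from above; 1.30 = pointer on the long white mark on the rim; 1.60 = other stop. It drives the jaw to the fence by 8.5 mm per rad, turns stiffly (0.1 N m, up to 0.2 N m when clamping) and stays where it is left. Starts between 1.1 and 1.55.
- knob_grip (a point): Point on the knob's vertical axis, 28.5 mm above the bench, at mid-height of its grip bar; turns with it, x along the bar to the pointer end. The bar is 40 mm long, 12 mm wide, from 16.5 to 38.5 mm above the bench (7.5 mm below the well's rim), on a flat disc of 46 mm diameter. The fingers go into the well at the bar's two long sides: open them only part of the way.
- jaw_pad: Rubber pad of the jaw, 50 mm wide, 6 mm thick, from 14 to 36 mm above the bench. Origin in the middle of its back face; its x points to the fence and its front face is at x = 6 mm. The pad is sprung: it gives 3 N per mm, at most 5.5 mm.
- mitre_box: Fixed wooden mitre box: an upright U channel 190 mm long (x) and 80 mm wide (y), open at both ends and on top. Origin on the bench under its middle. Floor 10 mm thick; channel 50 mm wide; walls 14 mm thick, tops 46 mm above the bench. The block lies in it lengthwise, its sides below the wall tops, so it can be taken only by its two ends, with the fingers inside the channel.
- rosette: Loose wooden block with a flat rosette carved on top, 60 mm long (x), 42 mm wide (y), 34 mm high (41 mm at the rosette's crown, too flat to grip), about 0.12 kg. Origin in the centre of its underside, z up. In the jig its length runs along the jig's x, its ends against fence and jaw pad, so there it can be held only by its two long sides. Either end may face the fence.
- glue_bottle: Loose standing bottle of wood glue, 58 mm diameter, 185 mm tall, at the back of the work; origin in the centre of its underside, z up. Must not be tipped over.
Things that resemble listed ones, but are neither listed nor needed, are in the scene too. What is meant by the rosette is not turquoise or yellow, and is the larger of those in its own colour.

How it is judged (in metres and radians):
On the way, in this order (a step that is already met when the one before it is completed fails the run):
1. the knob is turned back fully open (value of joint knob below 0.12 rad), for 0.1 s.
2. the block stands on the bare bench, let go (height (world z) of rosette below 0.004 m and angle between rosette's own z axis and vertical below 0.1 rad and linear speed of rosette below 0.02 m/s and contact force between the fingers and rosette below 0.1 N), for 0.1 s.
3. the block lies in the jig between fence and jaw with the knob still open (x of rosette in the frame of jig between 0.058 and 0.079 m and y of rosette in the frame of jig between -0.015 and 0.015 m and z of rosette in the frame of jig below 0.015 m and value of joint knob below 0.6 rad), for 0.1 s.
At the end, for the whole second after the job is handed in: Knob within 0.17 rad of the long mark (1.13 to 1.47); block flat on the jig's board (3 mm), carving up, along the jig within 0.1 rad, within 15 mm of its middle line, against the fence (4 mm), pressed by the jaw pad with at least 1 N, at rest; glue bottle upright (value of joint knob between 1.13 and 1.47 rad and contact force between jaw_pad and rosette above 1 N and x of rosette in the frame of jig between 0.069 and 0.077 m and y of rosette in the frame of jig between -0.015 and 0.015 m and z of rosette in the frame of jig between 0.009 and 0.015 m and angle between the x axis of rosette and the x axis of jig, either way round below 0.1 rad and angle between rosette's own z axis and vertical below 0.1 rad and linear speed of rosette below 0.02 m/s and angle between glue_bottle's own z axis and vertical below 0.3 rad); the robot touches nothing.
It fails at once if the glue bottle is tipped over (angle between glue_bottle's own z axis and vertical above 0.5 rad).
It also fails if it takes over 72 s, if anything falls off the work surface, if the arm or the gripper's body presses on something with over 40 N, if the wrist force passes 120 N, or if a joint passes its speed limit or range.

### The arm

A 6-joint arm with a two-finger parallel gripper is mounted at the origin on a cart in front of the work surface, level with it; the furniture and walls round the work are solid. World frame = base frame: x ahead of the robot, y to its left, z up, the work surface at z = 0. Lengths are in m, angles in degrees, forces in N, time in s.
With the tool pointing down it reaches from about 0.4 to 0.825 m from the base axis. Payload 7 kg.
Tool frame: the origin (TCP) lies on the mounting face of the last link; the fingertips stand 178 mm ahead of it and the grasp point (between the pads) lies 159 mm ahead of it (ctrl.tip_extent is the distance from the TCP to the fingertips, in m); z points along the fingers, y is the direction in which the jaws open and shut (so a half turn about z gives the same grasp; the last joint's range is limited). The gripper opens to 88 mm and grips with 3 to 60 N. Pads are 19 mm wide; open, the fingers measure 130 mm over their backs; the gripper's body (78 mm by 193 mm) begins 47 mm behind the grasp point.
Start: joints at [-58.78, 20.546, 0.682, 0, -70.136, -16.507], TCP at [0.171, -0.653, 0.405] pointing down, gripper open.
Joint ranges: [-176.03, 176.03], [-82.01, 121.73], [-58.28, 71.71], [-173.87, 95.51], [-174.79, -0.11], [-173.66, 173.66]. Speed limits (degrees/s): [136.94, 136.94, 172.46, 180, 180, 180].

### API

Orientations are given as [roll, pitch, yaw] about the fixed x, y, z axes, in that order (R = Rz(yaw) Ry(pitch) Rx(roll)).
In Python, from plant import ctrl gives the robot as it stands. The module is installed in compiled form; this text tells all that it offers.
- The arm moves only by the tool carry_out, never from a script. Its argument "moves" is text: rows parted by semicolons, each of 7 numbers parted by spaces: the finger opening in m, from 0 to 0.0876, then the shift along the tool's x, y, z in m, then the turn, a rotation vector about the tool's x, y, z in rad. A call has 1 to 20 rows; each row is the pose to reach, as a shift and turn from the pose commanded when the call began, along the tool's axes at that moment; what a row does not reach only later rows make up. A row lasts 1/10 s, in which the tool goes at most 50 mm and 8.59 degrees, less where a joint would pass 70% of its speed; a pose out of reach is approached as far as the arm can. A call with a gripper value outside its range is refused whole. The fingers move at their own pace and stop on an object; the grip force is fixed at half the most. Time passes only in rows, so rows that repeat a pose let the fingers close. It gives the time, the measured TCP pose, the force and the opening at its end, in the units of the state.
- ctrl.get_obs(): the state, without advancing time (a new reading comes with each control period).
- ctrl.snapshot(name): name is "scene" or "top" or "wrist"; returns a dict with "image" (384x512x3 uint8, red, green, blue), "K" (3x3 intrinsics, pixels), "R" (3x3) and "t" (3): a world point X has camera coordinates R X + t. Camera axes: x right, y down, z forward; pixel columns grow to the right and rows downward; lengths in m; the calibration is good to about 2 mm. A picture is of the moment at which its call begins. There is no depth.
- ctrl.close_job(): hands the job in, once; it reports no verdict.
Trained networks look in a picture, given as the dict that the camera call returned (one of the last four; its "shot" number tells which), for a name from the list of things; names that differ only in an ending like _2 or _b are one class to them, and where a whole thing is asked for, a point or a joint stands for the part that bears it (a point fixed in the world has none). Each returns a list of dicts, best first, with "confidence" (0 to 1); they miss things now and then, are a little off and sometimes report something else, mostly with a low value. They report only what shows in the picture. A call takes as long as a camera call. They do not tell look-alikes from the thing itself.
- ctrl.recognise(picture, label): "extent" ([left, top, right, bottom] in pixels, round what is visible of it).
- ctrl.trace(picture, label): "region" (384x512 bool, what is visible of it) and "extent" ([left, top, right, bottom] in pixels, round what is visible of it).
- ctrl.mark_of(picture, label): "at" ([row, column] in pixels: a listed point, or the origin of a listed thing).
The state is a dict: "clock": time; "joint_pos": joint angles; "qvel": joint speeds; "tau": joint torques, N m; "tool_pos": TCP position; "orientation": TCP orientation; "force": force on the tool from outside, world axes, zero at the start; "moment": the same for the moment, N m; "opening": finger opening in m.
Only numpy, scipy, OpenCV 4.12 (cv2) and the standard library are available. Lean on these libraries where they do the work, as an engineer would, in place of code of your own. Each camera call takes 0.05 s, during which the arm holds its last target.

## Working session

There is one attempt and no reset: what is moved stays moved. The work goes in short steps, Python scripts to look and compute and a tool call to move; the robot and the scene stay as the last step left them, time stands still between calls to the robot, and variables do not carry over. Pictures are saved under pics/ and viewed, and the job is handed in when it is done.

Besides the shell and the picture viewer there is one more tool, called after "Call:" as name(argument=value, ...) on one line, values as JSON. carry_out: Moves the arm, as the interface text tells. Its arguments: {"type":"object","properties":{"moves":{"type":"string"}},"required":["moves"]}

```bash
mkdir -p pics; cat > h.py <<'E'
import numpy as np, cv2
from plant import ctrl
from scipy.spatial.transform import Rotation as Ro
def save(p,name,crop=None,scale=1):
    im=p["image"][:,:,::-1].copy()
    if crop: l,t,r,b=crop; im=im[t:b,l:r]
    if scale!=1: im=cv2.resize(im,None,fx=scale,fy=scale,interpolation=cv2.INTER_CUBIC)
    cv2.imwrite("pics/"+name,im)
def ray(p,row,col,z):
    K,R,t=map(np.array,(p["K"],p["R"],p["t"]))
    d=R.T@np.linalg.inv(K)@np.array([col,row,1.]); c=-R.T@t
    return c+d*(z-c[2])/d[2]
def proj(p,X):
    K,R,t=map(np.array,(p["K"],p["R"],p["t"]))
    q=K@(R@np.array(X,float)+t); return q[1]/q[2],q[0]/q[2]
E
python3 - <<'E'
from h import *
np.set_printoptions(precision=4,suppress=True)
o=ctrl.get_obs();print(o)
for n in("scene","top"):
    p=ctrl.snapshot(n); save(p,n+"0.png"); print(n,p["shot"])
    for l in ["jig","jig_seat","knob_grip","jaw_pad","mitre_box","rosette","glue_bottle"]:
        z={"jig_seat":.012,"knob_grip":.0285,"jaw_pad":.025}.get(l,0)
        print(l,[(np.round(m["at"],1).tolist(),round(m["confidence"],2),ray(p,*m["at"],z).round(4).tolist()) for m in ctrl.mark_of(p,l)])
        if l in("rosette","glue_bottle"):print([(np.round(m["extent"]).tolist(),round(m["confidence"],2)) for m in ctrl.recognise(p,l)])
E
```

```text
{'clock': 0.0, 'joint_pos': array([-58.778 ,  20.5902,   0.6339,  -0.021 , -70.1356, -16.5067]), 'qvel': array([-0.0704, -0.0869,  0.0112,  0.0792,  0.0796,  0.0476]), 'tau': array([  0.0004, -58.2718,  29.3067,   6.9978,   0.007 ,  -0.0001]), 'tool_pos': array([ 0.1714, -0.6527,  0.4037]), 'orientation': array([ 179.9063,   -0.0072, -165.2919]), 'force': array([0.4515, 0.286 , 0.2066]), 'moment': array([-0.0261, -0.0126, -0.0459]), 'opening': 0.08757573603785188}
scene 1
jig [([153.6, 260.1], 0.73, [0.577, 0.1875, 0.0])]
jig_seat [([150.3, 280.3], 0.86, [0.638, 0.1977, 0.012])]
knob_grip [([155.6, 259.6], 0.64, [0.5798, 0.1432, 0.0285]), ([148.4, 240.6], 0.56, [0.5193, 0.1686, 0.0285])]
jaw_pad [([152.1, 272.2], 0.4, [0.6149, 0.1692, 0.025])]
mitre_box [([253.1, 246.6], 0.63, [0.5876, -0.1846, -0.0])]
rosette [([252.0, 126.5], 0.8, [0.308, -0.22, 0.0]), ([238.5, 177.5], 0.72, [0.4152, -0.1652, 0.0]), ([246.5, 243.5], 0.71, [0.5775, -0.1668, 0.0]), ([146.8, 182.2], 0.68, [0.3312, 0.1854, 0.0])]
[([116.0, 237.0, 142.0, 260.0], 0.87), ([229.0, 229.0, 258.0, 254.0], 0.82), ([168.0, 230.
[... 304 characters left out ...]
 0.71, [0.5758, 0.1682, 0.0285]), ([205.9, 193.5], 0.52, [0.5255, 0.1672, 0.0285])]
jaw_pad [([186.8, 305.5], 0.73, [0.5846, -0.1806, 0.025]), ([178.0, 193.5], 0.62, [0.6129, 0.1689, 0.025])]
mitre_box [([185.8, 305.9], 0.58, [0.5907, -0.1852, 0.0])]
rosette [([267.8, 189.8], 0.87, [0.3341, 0.1808, 0.0]), ([191.5, 305.1], 0.86, [0.5724, -0.1824, 0.0]), ([239.8, 308.0], 0.83, [0.4196, -0.1893, 0.0]), ([270.4, 320.2], 0.6, [0.3245, -0.2261, 0.0])]
[([177.0, 253.0, 204.0, 280.0], 0.89), ([313.0, 262.0, 327.0, 285.0], 0.82), ([295.0, 232.0, 310.0, 252.0], 0.74)]
glue_bottle [([125.7, 249.9], 0.9, [0.7865, -0.0069, 0.0])]
[([285.0, 151.0, 329.0, 217.0], 0.63), ([243.0, 106.0, 256.0, 132.0], 0.6)]
```

View pics/scene0.png

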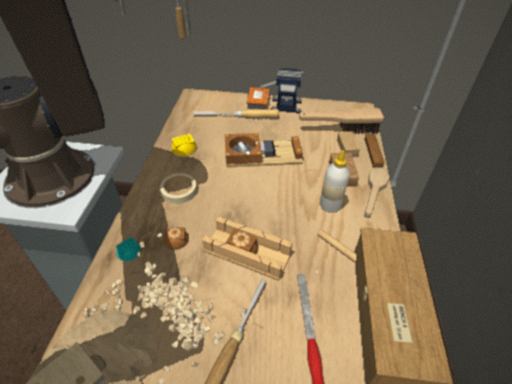

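View pics/top0.png

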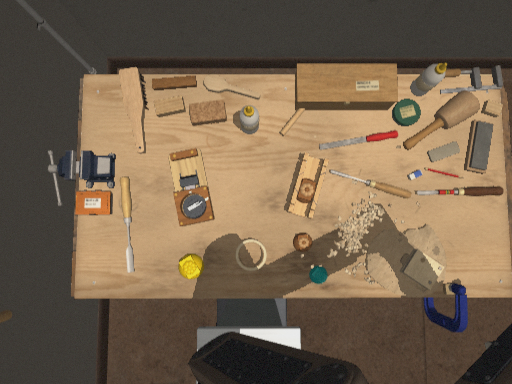

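```bash
python3 - <<'E'
import cv2
a=cv2.imread("pics/top0.png")
cv2.imwrite("pics/topcrop.png",cv2.resize(a[100:300,150:350],(800,800),interpolation=cv2.INTER_CUBIC)[0:800:1][:, :800][100:700])
E
```

```text
(no output)
```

View pics/topcrop.png

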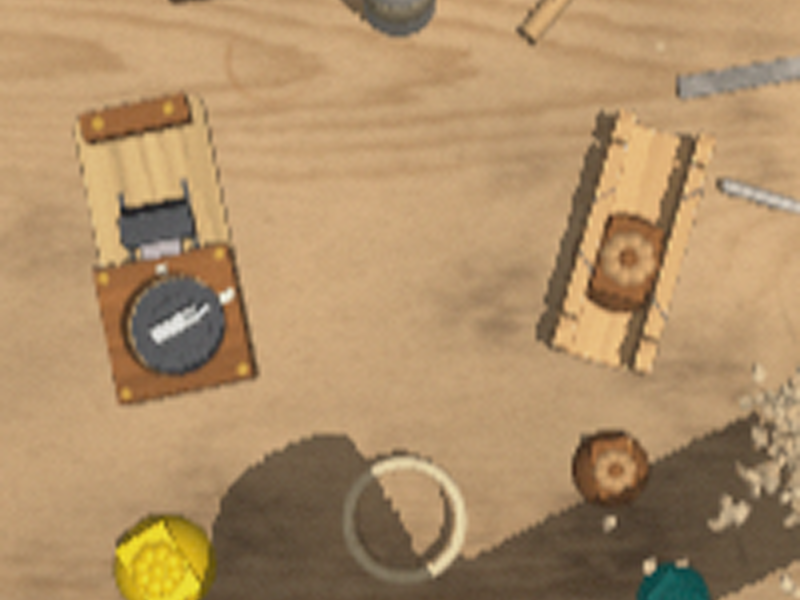

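Candidates for the rosette in the top view (row, col): the brown block in the mitre box (191,305), the small brown one (240,303), the yellow one (266,190) and the turquoise one (273,318). By colour and size, I choose the brown block in the mitre box. The knob comes first, and I'll check with a wrist view over the box on the way.

```bash
cat >> h.py <<'E'
def go(pos,yaw,tilt=None):
    o=ctrl.get_obs(); R0=Ro.from_euler('xyz',o['orientation'],degrees=True)
    R1=Ro.from_euler('xyz',[180,0,yaw],degrees=True)
    s=R0.inv().apply(np.array(pos)-o['tool_pos']); w=(R0.inv()*R1).as_rotvec()
    n=max(np.linalg.norm(s)/.05,np.degrees(np.linalg.norm(w))/8.59)
    print("shift",s.round(4),"turn",w.round(4),"rows",round(n,1),"t",o['clock'])
E
python3 - <<'E'
from h import *
go([.46,-.17,.405],-104)
E
```

```text
shift [-4.018e-01  3.937e-01 -3.000e-04] turn [-0.      0.     -1.0697] rows 11.3 t 1.0
```

Call:
carry_out(moves="0.087 -0.4 0.394 0 0 0 -1.07;0.087 -0.4 0.394 0 0 0 -1.07;0.087 -0.4 0.394 0 0 0 -1.07;0.087 -0.4 0.394 0 0 0 -1.07;0.087 -0.4 0.394 0 0 0 -1.07;0.087 -0.4 0.394 0 0 0 -1.07;0.087 -0.4 0.394 0 0 0 -1.07;0.087 -0.4 0.394 0 0 0 -1.07;0.087 -0.4 0.394 0 0 0 -1.07;0.087 -0.4 0.394 0 0 0 -1.07;0.087 -0.4 0.394 0 0 0 -1.07;0.087 -0.4 0.394 0 0 0 -1.07;0.087 -0.4 0.394 0 0 0 -1.07;0.087 -0.4 0.394 0 0 0 -1.07")

```text
clock: 2.4
tool_pos: [0.458, -0.1703, 0.4046]
orientation: [180.0, -0.0, -103.9]
force: [0.1, -0.5, -0.6]
opening: 0.087
```

```bash
python3 - <<'E'
from h import *
np.set_printoptions(precision=4,suppress=True)
p=ctrl.snapshot("wrist"); save(p,"w1.png"); 
for l in ["mitre_box","rosette"]:
    print(l,[(np.round(m["at"],1).tolist(),round(m["confidence"],2),ray(p,*m["at"],.01 if l=="rosette" else 0).round(4).tolist()) for m in ctrl.mark_of(p,l)])
m=ctrl.trace(p,"rosette")
for q in m: print(q['extent'],q['confidence'],q['region'].sum())
import pickle;pickle.dump(p,open("w1.pkl","wb"))
print(ctrl.get_obs()['joint_pos'],ctrl.get_obs()['tool_pos'],ctrl.get_obs()['orientation'])
E
```

```text
mitre_box [([180.5, 147.6], 0.79, [0.5877, -0.1823, -0.0])]
rosette [([184.1, 157.7], 0.92, [0.5737, -0.1766, 0.01]), ([158.9, 291.5], 0.81, [0.4124, -0.1679, 0.01]), ([97.8, 365.9], 0.81, [0.3177, -0.2149, 0.01])]
[117.7, 166.1, 191.4, 210.7] 0.67 2792
[342.5, 69.4, 397.9, 118.9] 0.67 2125
[263.0, 131.6, 318.9, 187.1] 0.66 2043
[  2.6028   2.7502 -22.1369   0.0012 -65.1182 -16.6835] [ 0.4576 -0.1712  0.4047] [ 179.9952   -0.0025 -104.0802]
```

View pics/w1.png

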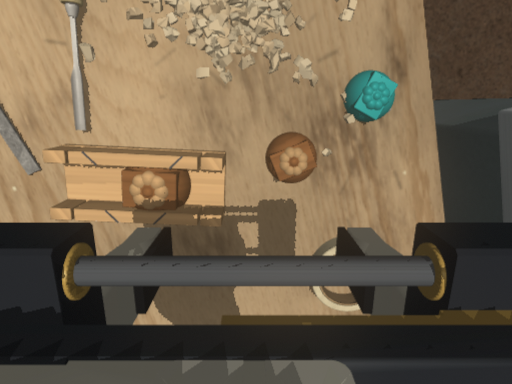

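```bash
python3 - <<'E'
from h import *
import pickle
p=pickle.load(open("w1.pkl","rb"))
im=p["image"][130:240,30:240,::-1]
im=cv2.resize(im,None,fx=3.8,fy=3.8,interpolation=cv2.INTER_CUBIC)
cv2.imwrite("pics/w1c.png",im)
E
```

```text
(no output)
```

View pics/w1c.png

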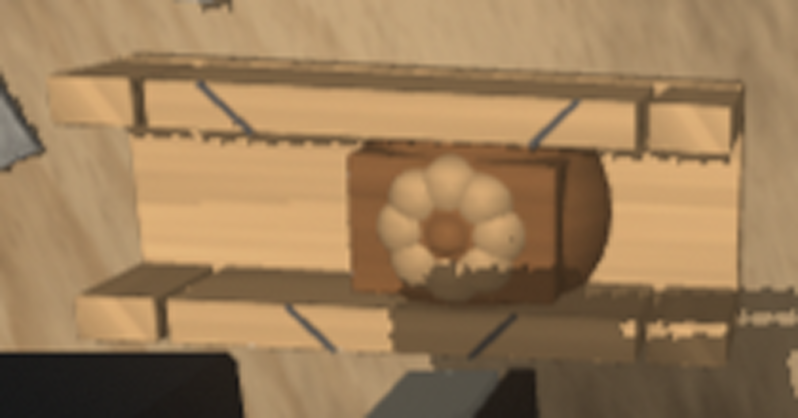

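The picture shows the brown block in the box at (184,157), clearly larger than the small brown one at (157,291), so the choice stands. Next, the jig.

```bash
python3 - <<'E'
from h import *
go([.48,.25,.36],-64)
E
```

```text
shift [-0.414   0.0808  0.0447] turn [ 1.000e-04 -0.000e+00 -6.995e-01] rows 8.5 t 2.6
```

Call:
carry_out(moves="0.05 -0.414 0.08 0.045 0 0 -0.7;0.03 -0.414 0.08 0.045 0 0 -0.7;0.03 -0.414 0.08 0.045 0 0 -0.7;0.03 -0.414 0.08 0.045 0 0 -0.7;0.03 -0.414 0.08 0.045 0 0 -0.7;0.03 -0.414 0.08 0.045 0 0 -0.7;0.03 -0.414 0.08 0.045 0 0 -0.7;0.03 -0.414 0.08 0.045 0 0 -0.7;0.03 -0.414 0.08 0.045 0 0 -0.7;0.03 -0.414 0.08 0.045 0 0 -0.7;0.03 -0.414 0.08 0.045 0 0 -0.7")

```text
clock: 3.7
tool_pos: [0.4808, 0.2506, 0.3592]
orientation: [179.9, -0.0, -63.9]
force: [-0.2, 0.2, -0.4]
opening: 0.0302
```

```bash
python3 - <<'E'
from h import *
np.set_printoptions(precision=4,suppress=True)
p=ctrl.snapshot("wrist"); save(p,"w2.png",scale=1.5); 
for l in ["jig","jig_seat","knob_grip","jaw_pad"]:
    z={"jig_seat":.012,"knob_grip":.0285,"jaw_pad":.025}.get(l,0)
    print(l,[(np.round(m["at"],1).tolist(),round(m["confidence"],2),ray(p,*m["at"],z).round(4).tolist()) for m in ctrl.mark_of(p,l)])
import pickle;pickle.dump(p,open("w2.pkl","wb"))
print(ctrl.get_obs()['joint_pos'],ctrl.get_obs()['tool_pos'],ctrl.get_obs()['orientation'])
E
```

```text
jig [([67.1, 196.2], 0.76, [0.5779, 0.181, 0.0])]
jig_seat [([52.5, 156.3], 0.68, [0.6142, 0.1859, 0.012]), ([44.1, 118.9], 0.56, [0.6481, 0.1945, 0.012])]
knob_grip [([78.4, 252.7], 0.91, [0.5224, 0.1678, 0.0285])]
jaw_pad [([56.4, 157.4], 0.58, [0.608, 0.1886, 0.025])]
[ 48.1854  10.0313 -19.8916   0.0005 -60.0468 -22.1431] [0.4808 0.2498 0.36  ] [-179.9717    0.011   -63.9574]
```

View pics/w2.png

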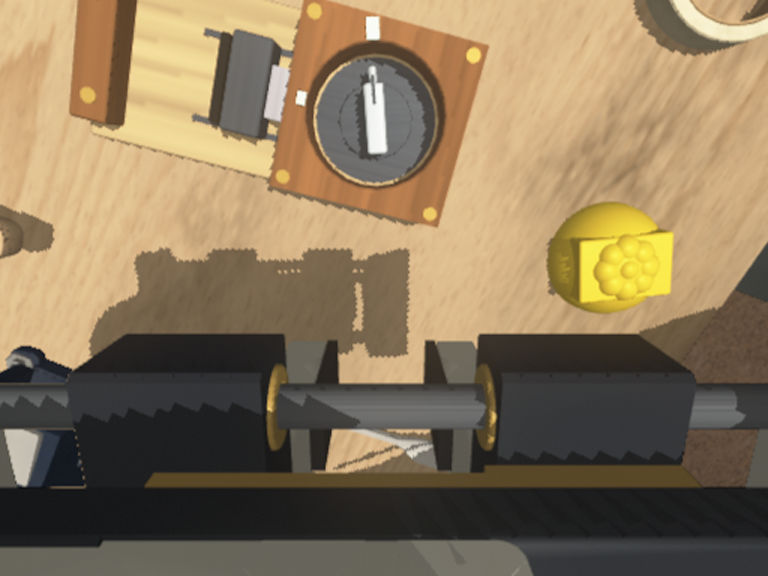

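```bash
python3 - <<'E'
from h import *
from scipy.optimize import least_squares
import pickle
np.set_printoptions(precision=4,suppress=True)
p=pickle.load(open("w2.pkl","rb"))
P=[(488,45,-.104,-.052,.046),(437,226,-.104,.052,.046),(268,188,0,.052,.046),(374,27,None,0,0)]
P=P[:3]
def f(q):
    r=[]
    for c,w,x,y,z in P:
        X=[q[0]+x*np.cos(q[2])-y*np.sin(q[2]),q[1]+x*np.sin(q[2])+y*np.cos(q[2]),z]
        a,b=proj(p,X); r+= [a-w/1.5,b-c/1.5]
    return r
s=least_squares(f,[.575,.18,.18]);print(s.x,np.degrees(s.x[2]),s.fun)
q=s.x;c,sn=np.cos(q[2]),np.sin(q[2])
k=[q[0]-.052*c,q[1]-.052*sn];print("knob",k,"seat",q[0]+.073*c,q[1]+.073*sn)
for n,(col,row,z) in dict(pt=(374,70,.0385),back=(376,152,.0385),longm=(373,28,.046),shortm=(301,98,.046)).items():
    print(n,ray(p,row/1.5,col/1.5,z))
a=ray(p,70/1.5,373.5/1.5,.0385);b=ray(p,152/1.5,376/1.5,.0385)
print("bar yaw",np.degrees(np.arctan2(*(a-b)[:2][::-1])))
a=ray(p,28/1.5,373/1.5,.046);print("long",np.degrees(np.arctan2(a[1]-k[1],a[0]-k[0])))
# draw
im=cv2.resize(p["image"][:,:,::-1],None,fx=1.5,fy=1.5)
for x,y,z in [(-.052,0,.0385),(.073,0,.012),(.103,.042,.036),(.103,-.042,.036),(.034,.025,.036),(0,-.052,.046),(0,.052,.012)]:
    r_,c_=proj(p,[q[0]+x*c-y*sn,q[1]+x*sn+y*c,z]);cv2.drawMarker(im,(int(c_*1.5),int(r_*1.5)),(255,0,255),0,12,1)
cv2.imwrite("pics/w2d.png",im[:300])
E
```

```text
[0.5752 0.182  0.2217] 12.704885011111557 [-0.46   -0.4809  1.1757  0.4449 -0.613   0.0826]
knob [np.float64(0.5244341993230018), np.float64(0.17060921457625475)] seat 0.6463736738750788 0.19810038672229793
pt [0.536  0.1466 0.0385]
back [0.5152 0.1866 0.0385]
longm [0.5451 0.1289 0.046 ]
shortm [0.5661 0.179  0.046 ]
bar yaw -62.19616148436976
long -63.61733302934087
```

View pics/w2d.png

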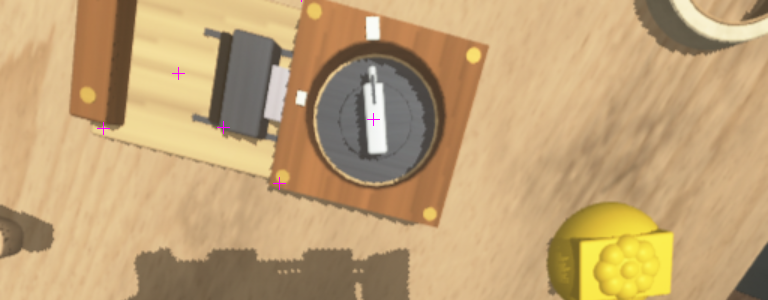

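```bash
python3 - <<'E'
from h import *
import pickle
p=pickle.load(open("w2.pkl","rb"));print(ray(p,116/1.5,376.5/1.5,.046))
go([.5243,.1688,.27],-63)
go([.5243,.1688,.1975],-63)
E
```

```text
[0.52354081 0.16878573 0.046     ]
shift [ 0.0919 -0.0035  0.09  ] turn [-0.0005  0.0002 -0.0167] rows 2.6 t 3.95
shift [ 0.0919 -0.0035  0.1625] turn [-0.0005  0.0002 -0.0167] rows 3.7 t 3.95
```

Call:
carry_out(moves="0.024 0.092 -0.0035 0.08 0 0 -0.017;0.024 0.092 -0.0035 0.08 0 0 -0.017;0.024 0.092 -0.0035 0.08 0 0 -0.017;0.024 0.092 -0.0035 0.08 0 0 -0.017;0.024 0.092 -0.0035 0.11 0 0 -0.017;0.024 0.092 -0.0035 0.125 0 0 -0.017;0.024 0.092 -0.0035 0.14 0 0 -0.017;0.024 0.092 -0.0035 0.152 0 0 -0.017;0.024 0.092 -0.0035 0.162 0 0 -0.017;0.024 0.092 -0.0035 0.162 0 0 -0.017")

```text
clock: 4.95
tool_pos: [0.524, 0.1698, 0.1969]
orientation: [179.9, -0.0, -62.9]
force: [0.3, 0.1, 0.3]
opening: 0.0243
```

```bash
python3 - <<'E'
from h import *
p=ctrl.snapshot("wrist"); save(p,"w3.png")
o=ctrl.get_obs();print(o['tool_pos'],o['force'],o['opening'])
E
```

```text
[0.5242333  0.16994166 0.19758442] [ 0.16323548 -0.42045726 -0.96354003] 0.023988150196392295
```

View pics/w3.png

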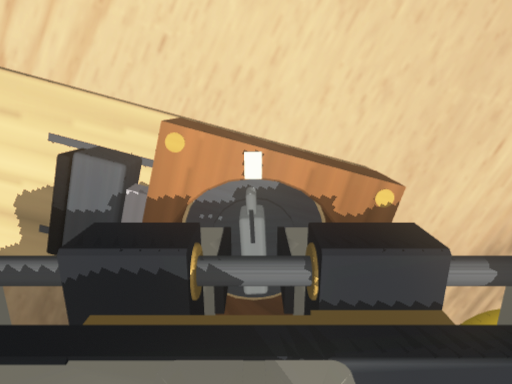

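The picture shows the fingers straddling the bar (centre at about 250,240), free of the well. Now close and turn it anticlockwise.

Call:
carry_out(moves="0.004 0 0 0 0 0 0;0.004 0 0 0 0 0 0;0.004 0 0 0 0 0 0;0.004 0 0 0 0 0 0;0.004 0 0 0 0 0 -0.1;0.004 0 0 0 0 0 -0.2;0.004 0 0 0 0 0 -0.3;0.004 0 0 0 0 0 -0.4;0.004 0 0 0 0 0 -0.5;0.004 0 0 0 0 0 -0.6;0.004 0 0 0 0 0 -0.7;0.004 0 0 0 0 0 -0.8;0.004 0 0 0 0 0 -0.9;0.004 0 0 0 0 0 -1;0.004 0 0 0 0 0 -1.1;0.004 0 0 0 0 0 -1.2;0.004 0 0 0 0 0 -1.26;0.004 0 0 0 0 0 -1.3;0.004 0 0 0 0 0 -1.3")

```text
clock: 6.9
tool_pos: [0.5236, 0.1686, 0.1983]
orientation: [179.9, 0.1, 11.6]
force: [-3.7, -5.9, 9.5]
opening: 0.0115
```

```bash
python3 - <<'E'
from h import *
p=ctrl.snapshot("wrist"); save(p,"w4.png")
p=ctrl.snapshot("top"); save(p,"t4.png",(150,130,250,240),5)
o=ctrl.get_obs();print(o['tool_pos'],o['force'],o['moment'],o['opening'],o['joint_pos'],o['orientation'])
E
```

```text
[0.52361205 0.16859278 0.19825738] [-4.38195076 -5.57079801  9.19080774] [-2.28268973  1.6409821  -0.02797558] 0.0117765203542203 [ 3.82649819e+01  2.17662581e+01 -2.90617754e+01  4.57489986e-02
 -3.93185748e+01  6.32692640e+01] [1.79908243e+02 1.17950266e-01 1.15695815e+01]
```

View pics/w4.png

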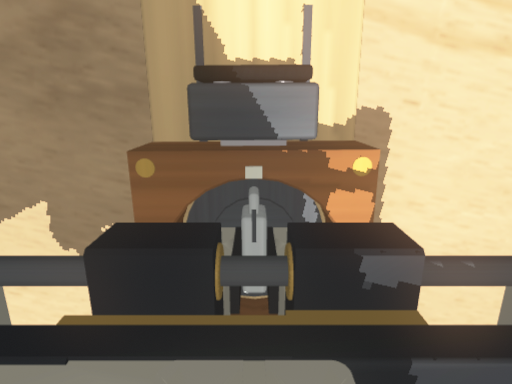

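The pointer (254,195) lines up with the short mark (254,172). I'll overdrive slightly onto the stop, release and rise.

Call:
carry_out(moves="0.004 0 0 0 0 0 -0.06;0.004 0 0 0 0 0 -0.1;0.004 0 0 0 0 0 -0.1;0.004 0 0 0 0 0 -0.03;0.024 0 0 0 0 0 -0.03;0.024 0 0 0 0 0 -0.03;0.024 0 0 -0.02 0 0 0;0.024 0 0 -0.05 0 0 0;0.024 0 0 -0.1 0 0 0;0.04 0 0 -0.15 0 0 0;0.06 0 0 -0.2 0 0 0;0.087 0 0 -0.2 0 0 0;0.087 0 0 -0.2 0 0 0")

```text
clock: 8.3
tool_pos: [0.5244, 0.1701, 0.3995]
orientation: [-179.9, -0.2, 11.6]
force: [-1.1, -0.6, -0.7]
opening: 0.0505
```

```bash
python3 - <<'E'
from h import *
import pickle
p=ctrl.snapshot("wrist"); save(p,"w5.png",scale=1.5)
pickle.dump(p,open("w5.pkl","wb"))
for l in ["jig","jig_seat","knob_grip","jaw_pad"]:
    z={"jig_seat":.012,"knob_grip":.0285,"jaw_pad":.025}.get(l,0)
    print(l,[(np.round(m["at"],1).tolist(),round(m["confidence"],2),ray(p,*m["at"],z).round(4).tolist()) for m in ctrl.mark_of(p,l)])
o=ctrl.get_obs();print(o['clock'],o['tool_pos'],o['force'],o['opening'],o['orientation'])
E
```

```text
jig [([121.1, 256.2], 0.97, [0.5775, 0.1805, 0.0])]
jig_seat [([50.9, 255.7], 0.65, [0.6486, 0.1959, 0.012]), ([98.2, 254.5], 0.32, [0.6015, 0.1875, 0.012])]
knob_grip [([172.0, 259.6], 0.98, [0.5257, 0.166, 0.0285])]
jaw_pad [([97.3, 254.5], 0.7, [0.6022, 0.1876, 0.025])]
8.55 [0.5241391  0.16980324 0.39631845] [-0.26877849 -0.12503253 -0.30174578] 0.07040901755910822 [1.79944084e+02 1.26055642e-01 1.16023984e+01]
```

View pics/w5.png

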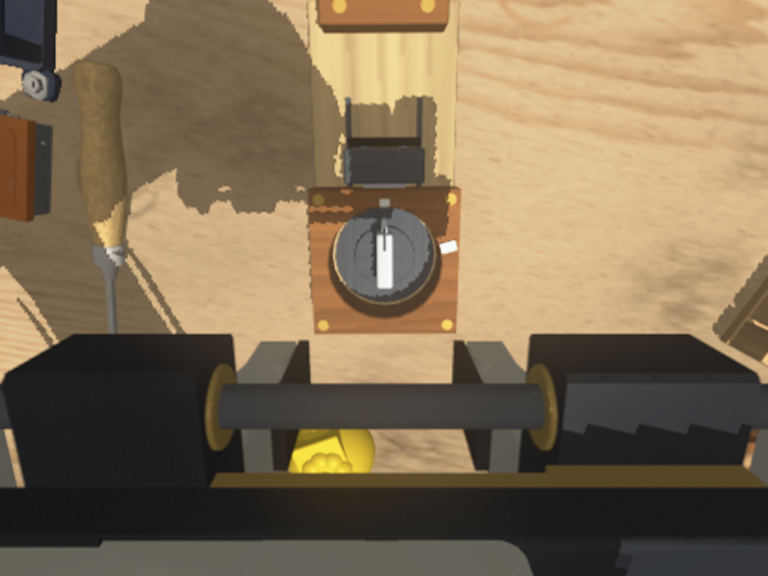

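The pointer (385,225) lies on the short mark (385,203), so the knob is open and the jaw is back. Next I refine the jig pose.

```bash
python3 - <<'E'
from h import *
from scipy.optimize import least_squares
import pickle
np.set_printoptions(precision=4,suppress=True)
p=pickle.load(open("w5.pkl","rb"));p2=pickle.load(open("w2.pkl","rb"))
P=[(p,309,187,0,.052,.046),(p,460,187,0,-.052,.046),(p,459,333,-.104,-.052,.046),(p,314,333,-.104,.052,.046),(p,318,25,.103,.042,.036),(p,448,25,.103,-.042,.036)]
P2=[(p2,488,45,-.104,-.052,.046),(p2,437,226,-.104,.052,.046),(p2,268,188,0,.052,.046)]
for S in (P,P+P2):
  def f(q):
    r=[]
    for pp,c,w,x,y,z in S:
        X=[q[0]+x*np.cos(q[2])-y*np.sin(q[2]),q[1]+x*np.sin(q[2])+y*np.cos(q[2]),z]
        a,b=proj(pp,X); r+= [a-w/1.5,b-c/1.5]
    return r
  s=least_squares(f,[.575,.18,.18]);q=s.x;c,sn=np.cos(q[2]),np.sin(q[2])
  print(s.x,np.degrees(q[2]),s.fun);print("knob",q[0]-.052*c,q[1]-.052*sn,"seat",q[0]+.073*c,q[1]+.073*sn)
# box from w1
b=pickle.load(open("w1.pkl","rb"))
g=lambda x,y:(30+x/3.8,130+y/3.8)
# wall top outer edges: crop zoom coords
for n,(x,y) in dict(tl=(50,75),tr=(742,82),bl=(80,297),br=(735,296)).items():
    pass
B=[((132,55),.095,-.04),((742,82),-.095,-.04),]
top=[ray(b,130+y/3.8,30+x/3.8,.044) for x,y in ((348,157),(562,165),(558,300),(352,290))]
print("block top corners",top, "mean",np.mean(top,0))
for i,j in((1,0),(2,3)):
    d=top[j]-top[i];print(np.degrees(np.arctan2(d[1],d[0])),np.linalg.norm(d))
# inner top edges of box walls
for (x1,y1),(x2,y2),z in [((50,75),(742,98),.046),((742,288),(210,268),.046)]:
    A=ray(b,130+y1/3.8,30+x1/3.8,z);C=ray(b,130+y2/3.8,30+x2/3.8,z);d=A-C;print("wall",A,C,np.degrees(np.arctan2(d[1],d[0])))
E
```

```text
[0.5751 0.18   0.2136] 12.236513855054174 [ 1.5441 -0.9027  0.5102  1.2087  0.0265 -1.3361  0.8458  0.451  -0.679
 -0.2512 -1.7029  0.7314]
knob 0.5242763949380639 0.16895633471198876 seat 0.6464365225967909 0.19544979070405427
[0.5751 0.1806 0.2122] 12.15680707164515 [ 1.3407 -1.4709  0.4523  0.651  -0.0221 -1.9832  0.6731 -0.2047 -0.8977
 -0.7002 -1.7868  0.2923 -0.7612  0.6864  0.6676  0.4432 -2.2564  0.2312]
knob 0.5242735063826088 0.16960843867850137 seat 0.646470372082242 0.19593192653983602
block top corners [array([ 0.5947, -0.205 ,  0.044 ]), array([ 0.5368, -0.1883,  0.044 ]), array([ 0.55  , -0.1502,  0.044 ]), array([ 0.6072, -0.1675,  0.044 ])] mean [ 0.5721 -0.1777  0.044 ]
-16.122298641821168 0.060271067179991214
-16.868464161648305 0.059748196772957944
wall [ 0.6655 -0.2467  0.046 ] [ 0.4821 -0.1946  0.046 ] -15.846222866442647
wall [ 0.4967 -0.1414  0.046 ] [ 0.6435 -0.184   0.046 ] 163.80390306212269
```

```bash
python3 - <<'E'
from h import *
go([.594,-.10,.32],-106.3)
E
```

```text
shift [0.0143 0.2783 0.0766] turn [2.9000e-03 4.0000e-04 2.0578e+00] rows 13.7 t 8.55
```

Call:
carry_out(moves="0.087 0.003 0.05 0 0 0 0.15;0.087 0.005 0.1 0.01 0 0 0.3;0.087 0.007 0.14 0.02 0 0 0.45;0.087 0.01 0.18 0.04 0 0 0.6;0.087 0.014 0.22 0.06 0 0 0.75;0.087 0.014 0.25 0.077 0 0 0.9;0.087 0.014 0.278 0.077 0 0 1.05;0.087 0.014 0.278 0.077 0 0 1.2;0.087 0.014 0.278 0.077 0 0 1.35;0.087 0.014 0.278 0.077 0 0 1.5;0.087 0.014 0.278 0.077 0 0 1.65;0.087 0.014 0.278 0.077 0 0 1.8;0.087 0.014 0.278 0.077 0 0 1.95;0.087 0.014 0.278 0.077 0 0 2.058;0.087 0.014 0.278 0.077 0 0 2.058;0.087 0.014 0.278 0.077 0 0 2.058")

```text
clock: 10.15
tool_pos: [0.5938, -0.0997, 0.3199]
orientation: [179.9, -0.0, -106.1]
force: [-0.1, -0.4, -0.5]
opening: 0.0871
```

```bash
python3 - <<'E'
from h import *
import pickle
p=ctrl.snapshot("wrist"); save(p,"w6.png",scale=1.5)
pickle.dump(p,open("w6.pkl","wb"))
for l in ["mitre_box","rosette"]:
    print(l,[(np.round(m["at"],1).tolist(),round(m["confidence"],2),ray(p,*m["at"],.01 if l=="rosette" else 0).round(4).tolist()) for m in ctrl.mark_of(p,l)])
o=ctrl.get_obs();print(o['clock'],o['tool_pos'],o['force'],o['opening'],o['orientation'],o['joint_pos'])
E
```

```text
mitre_box []
rosette [([46.8, 432.1], 0.9, [0.4189, -0.17, 0.01]), ([95.3, 248.6], 0.75, [0.5755, -0.1752, 0.01])]
10.3 [ 0.59382313 -0.09966857  0.32035255] [-0.0496638  -0.52086611  0.75197072] 0.08675679353160214 [ 1.79974073e+02 -1.29459000e-02 -1.06209431e+02] [ 9.04680948e+00  1.75830906e+01 -1.53443114e+01  7.69459874e-04
 -5.71015705e+01 -2.52566617e+01]
```

View pics/w6.png

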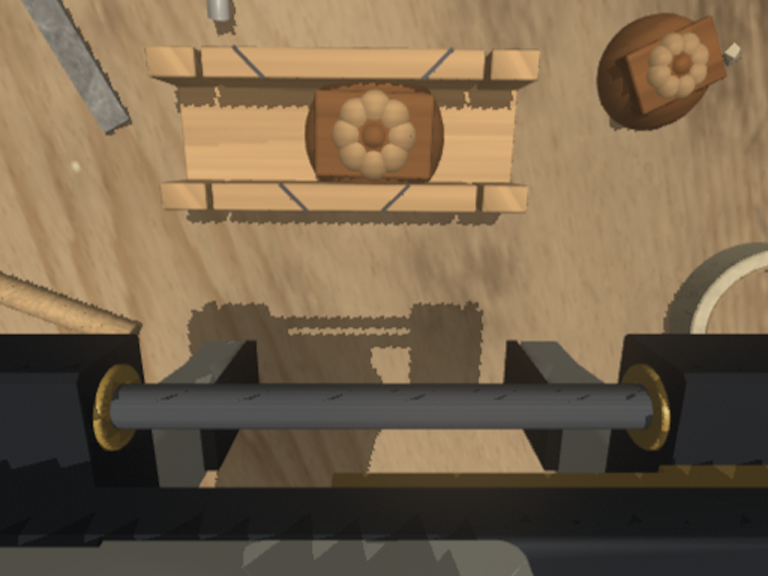

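```bash
python3 - <<'E'
from h import *
import pickle
np.set_printoptions(precision=4,suppress=True)
p=pickle.load(open("w6.pkl","rb"))
save(p,"w6c.png",(190,40,310,150),6)
top=np.array([ray(p,r/1.5,c/1.5,.044) for c,r in ((315,92),(434,92),(437,181),(316,181))]);print(top,top.mean(0))
for i,j in((1,0),(2,3)):
    d=top[j]-top[i];print(np.degrees(np.arctan2(d[1],d[0])),np.linalg.norm(d))
for (x1,y1),(x2,y2) in [((147,47),(538,51)),((163,182),(527,185))]:
    d=ray(p,y1/1.5,x1/1.5,.046)-ray(p,y2/1.5,x2/1.5,.046);print(np.degrees(np.arctan2(d[1],d[0])),np.linalg.norm(d))
E
```

```text
[[ 0.5959 -0.2052  0.044 ]
 [ 0.5397 -0.1889  0.044 ]
 [ 0.5489 -0.1471  0.044 ]
 [ 0.6087 -0.1644  0.044 ]] [ 0.5733 -0.1764  0.044 ]
-16.107689277421258 0.0585108576656382
-16.122064998837693 0.06231840465392875
-16.636313983506998 0.18659588360005358
-16.58453838343812 0.1861915343070071
```

View pics/w6c.png

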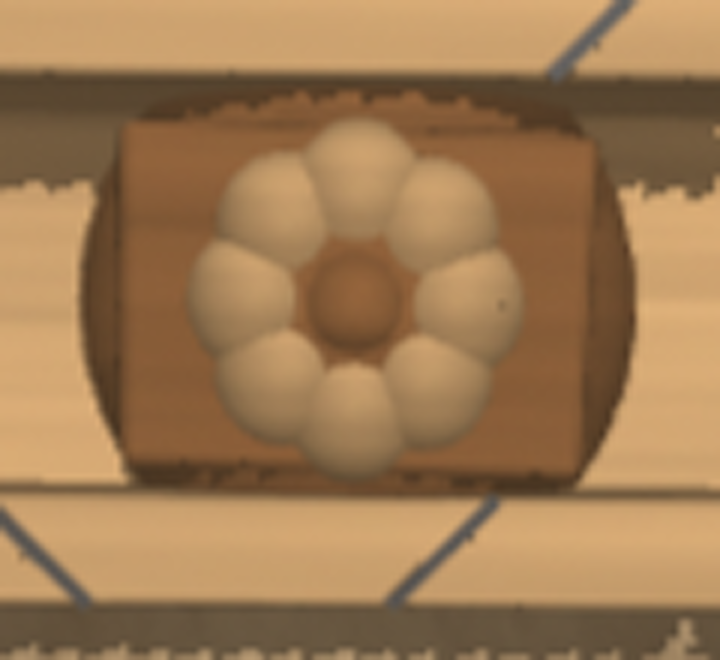

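```bash
python3 - <<'E'
from h import *
go([.574,-.1763,.195],-106.3)
E
```

```text
shift [ 0.0791 -0.0024  0.1254] turn [ 0.0005 -0.0002  0.0016] rows 3.0 t 10.3
```

Call:
carry_out(moves="0.0876 0.04 -0.002 0.03 0 0 0;0.0876 0.079 -0.0024 0.05 0 0 0;0.0876 0.079 -0.0024 0.06 0 0 0;0.0876 0.079 -0.0024 0.08 0 0 0;0.0876 0.079 -0.0024 0.1 0 0 0;0.0876 0.079 -0.0024 0.115 0 0 0;0.0876 0.079 -0.0024 0.125 0 0 0;0.0876 0.079 -0.0024 0.125 0 0 0;0.055 0.079 -0.0024 0.125 0 0 0;0.04 0.079 -0.0024 0.125 0 0 0;0.04 0.079 -0.0024 0.125 0 0 0;0.04 0.079 -0.0024 0.125 0 0 0;0.04 0.079 -0.0024 0.125 0 0 0")

```text
clock: 11.6
tool_pos: [0.5742, -0.1761, 0.1964]
orientation: [-179.9, 0.0, -106.3]
force: [-0.1, 1.1, 3.6]
opening: 0.0599
```

```bash
python3 - <<'E'
from h import *
p=ctrl.snapshot("wrist"); save(p,"w7.png")
o=ctrl.get_obs();print(o['clock'],o['tool_pos'],o['force'],o['moment'],o['opening'],o['orientation'])
E
```

```text
11.65 [ 0.57422026 -0.17615982  0.19633544] [-0.82645859  1.14543915  4.06687899] [0.34569112 0.15723859 0.00261978] 0.05982511483823157 [-1.79931477e+02  1.27764996e-02 -1.06311138e+02]
```

View pics/w7.png

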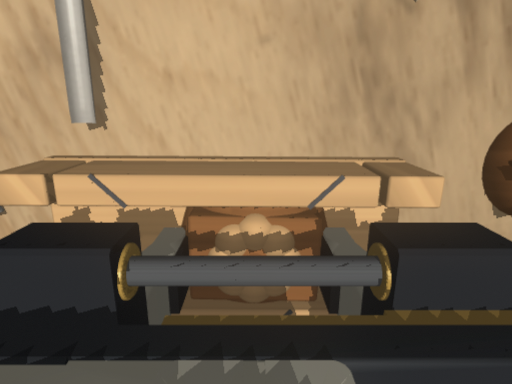

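The block is held at 60 mm. I lift it and carry it to the open bench at about (0.53, -0.01).

```bash
python3 - <<'E'
from h import *
go([.53,-.005,.29],-106.3)
E
```

```text
shift [-0.1519  0.0904 -0.0937] turn [-0.0012  0.0002 -0.0002] rows 4.0 t 11.65
```

Call:
carry_out(moves="0.04 0 0 -0.015 0 0 0;0.04 0 0 -0.04 0 0 0;0.04 0 0 -0.07 0 0 0;0.04 -0.03 0.02 -0.08 0 0 0;0.04 -0.07 0.04 -0.08 0 0 0;0.04 -0.11 0.065 -0.08 0 0 0;0.04 -0.14 0.083 -0.07 0 0 0;0.04 -0.152 0.09 -0.05 0 0 0;0.04 -0.152 0.09 -0.03 0 0 0;0.04 -0.152 0.09 -0.012 0 0 0;0.04 -0.152 0.09 0 0 0 0;0.04 -0.152 0.09 0 0 0 0")

```text
clock: 12.85
tool_pos: [0.5295, -0.0053, 0.194]
orientation: [179.8, -0.1, -106.4]
force: [-0.1, 1.1, -1.0]
opening: 0.0598
```

```bash
python3 - <<'E'
from h import *
p=ctrl.snapshot("scene"); save(p,"s8.png",(150,120,350,270),4)
o=ctrl.get_obs();print(o['clock'],o['tool_pos'],o['force'],o['opening'],o['orientation'])
E
```

```text
12.9 [ 0.53005381 -0.00523287  0.19508964] [ 0.63454754 -0.32985561 -1.44620986] 0.05971242433550387 [ 1.79912276e+02 -6.61995614e-02 -1.06342944e+02]
```

View pics/s8.png

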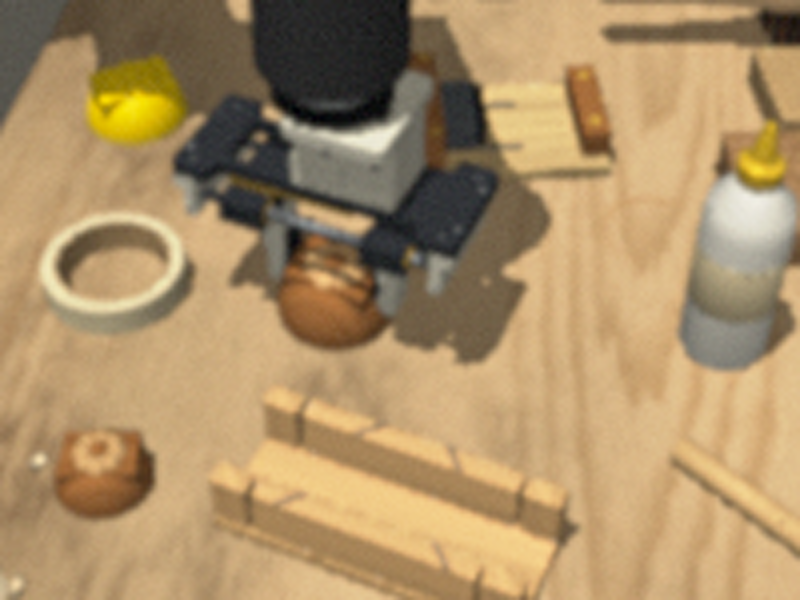

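The block is held upright just above the bench, at about (330,290) in the crop. Now lower, release, and rise with the turn for the regrasp.

Call:
carry_out(moves="0.04 0 0 0.004 0 0 0;0.04 0 0 0.007 0 0 0;0.04 0 0 0.009 0 0 0;0.04 0 0 0.009 0 0 0;0.04 0 0 0.009 0 0 0")

```text
clock: 13.4
tool_pos: [0.5303, -0.005, 0.1869]
orientation: [-180.0, 0.0, -106.3]
force: [0.1, 0.8, -2.3]
opening: 0.0597
```

```bash
python3 - <<'E'
from h import *
o=ctrl.get_obs();print(o['clock'],o['tool_pos'],o['force'],o['opening'],o['orientation'])
E
```

```text
13.4 [ 0.53032371 -0.00502773  0.18685037] [ 0.14000317  0.79262101 -2.26635383] 0.05971080387036786 [-1.79986260e+02  8.15933395e-03 -1.06329110e+02]
```

Call:
carry_out(moves="0.04 0 0 0.0008 0 0 0;0.04 0 0 0.0008 0 0 0;0.0876 0 0 0.0008 0 0 0;0.0876 0 0 0.0008 0 0 0;0.0876 0 0 0.0008 0 0 0;0.0876 0 0 0.0008 0 0 0;0.0876 0 0 0.0008 0 0 0;0.0876 0 0 -0.02 0 0 0;0.0876 0 0 -0.05 0 0 0;0.0876 0 0 -0.1 0 0 0;0.0876 0 0 -0.13 0 0 0;0.0876 -0.08 0 -0.13 0 0 0;0.0876 -0.08 0 -0.13 0 0 0;0.0876 -0.08 0 -0.13 0 0 0")

```text
clock: 14.8
tool_pos: [0.5538, 0.0745, 0.3171]
orientation: [-179.9, 0.1, -106.2]
force: [-0.9, -0.4, -0.5]
opening: 0.0874
```

```bash
python3 - <<'E'
from h import *
import pickle
p=ctrl.snapshot("wrist"); save(p,"w9.png",scale=1.5)
pickle.dump(p,open("w9.pkl","wb"))
for l in ["rosette"]:
    print(l,[(np.round(m["at"],1).tolist(),round(m["confidence"],2),ray(p,*m["at"],0).round(4).tolist()) for m in ctrl.mark_of(p,l)])
o=ctrl.get_obs();print(o['clock'],o['tool_pos'],o['force'],o['opening'],o['orientation'])
E
```

```text
rosette [([224.4, 493.3], 0.94, [0.3408, 0.1817, 0.0]), ([85.0, 253.7], 0.89, [0.5297, -0.0079, 0.0])]
14.9 [0.55261264 0.07229118 0.3163356 ] [ 1.08843457 -0.41038794 -0.90623855] 0.08749245353872286 [ 1.79962868e+02 -2.28055560e-02 -1.06259985e+02]
```

View pics/w9.png

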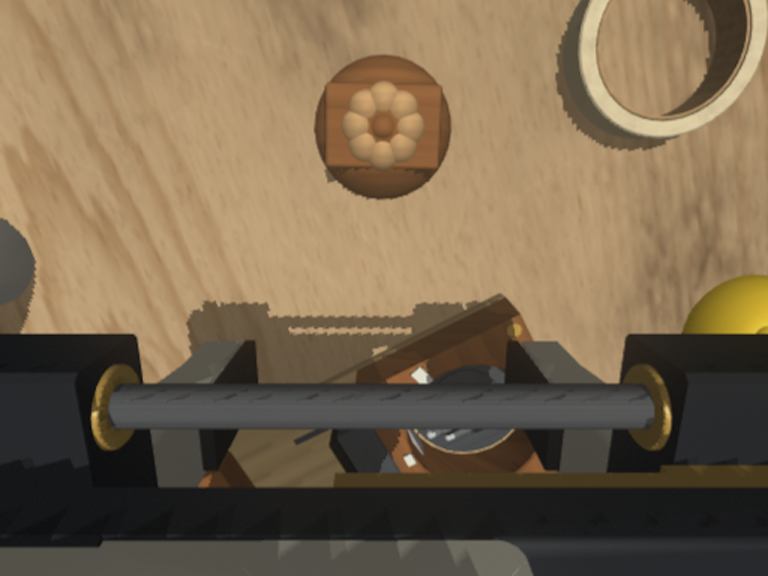

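The block stands upright on the bench at (125,383), square to the tool. I regrasp it with the tool turned by 90°.

```bash
python3 - <<'E'
from h import *
go([.530,-.0058,.26],-16.3)
E
```

```text
shift [ 0.0813 -0.0002  0.0564] turn [ 8.0000e-04  2.0000e-04 -1.5701e+00] rows 10.5 t 14.9
```

Call:
carry_out(moves="0.0876 0.01 0 0 0 0 -0.15;0.0876 0.02 0 0 0 0 -0.3;0.0876 0.03 0 0 0 0 -0.45;0.0876 0.04 0 0.01 0 0 -0.6;0.0876 0.05 0 0.02 0 0 -0.75;0.0876 0.06 0 0.03 0 0 -0.9;0.0876 0.07 0 0.035 0 0 -1.05;0.0876 0.081 0 0.04 0 0 -1.2;0.0876 0.081 0 0.045 0 0 -1.35;0.0876 0.081 0 0.05 0 0 -1.5;0.0876 0.081 0 0.056 0 0 -1.57;0.0876 0.081 0 0.056 0 0 -1.57;0.0876 0.081 0 0.075 0 0 -1.57;0.0876 0.081 0 0.09 0 0 -1.57;0.0876 0.081 0 0.105 0 0 -1.57;0.0876 0.081 0 0.12 0 0 -1.57;0.0876 0.081 0 0.13 0 0 -1.57;0.0876 0.081 0 0.132 0 0 -1.57;0.0876 0.081 0 0.132 0 0 -1.57")

```text
clock: 16.8
tool_pos: [0.53, -0.0061, 0.1847]
orientation: [180.0, 0.0, -16.4]
force: [0.8, 0.2, 1.3]
opening: 0.0876
```

```bash
python3 - <<'E'
from h import *
p=ctrl.snapshot("wrist"); save(p,"w10.png")
o=ctrl.get_obs();print(o['clock'],o['tool_pos'],o['force'],o['opening'],o['orientation'])
E
```

```text
16.85 [ 0.53020879 -0.00603653  0.1850894 ] [ 0.52022553 -0.36092283  0.93458379] 0.08752022417121001 [-1.79992184e+02 -2.23909260e-02 -1.64061278e+01]
```

View pics/w10.png

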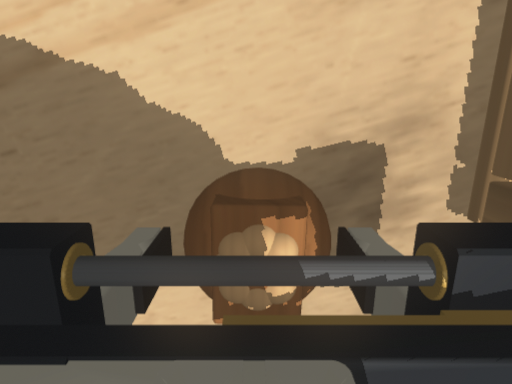

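Call:
carry_out(moves="0.03 0 0 0 0 0 0;0.03 0 0 0 0 0 0;0.03 0 0 0 0 0 0;0.03 0 0 0 0 0 0;0.03 0 0 0 0 0 0;0.03 0 0 0 0 0 0;0.03 0 0 -0.015 0 0 0;0.03 0 0 -0.04 0 0 0;0.03 0 0 -0.08 0 0 0;0.03 0 0 -0.11 0 0 0;0.03 0 0 -0.11 0 0 0")

```text
clock: 17.95
tool_pos: [0.5313, -0.0056, 0.2989]
orientation: [-179.8, -0.4, -16.3]
force: [0.2, -0.7, -0.9]
opening: 0.0417
```

```bash
python3 - <<'E'
from h import *
o=ctrl.get_obs();print(o['clock'],o['tool_pos'],o['force'],o['opening'],o['orientation'])
go([.642,.195,.30],12)
p=ctrl.snapshot("scene"); save(p,"s10.png",(150,100,350,250),4)
E
```

```text
17.95 [ 0.5312989  -0.00564228  0.29888267] [ 0.24827569 -0.72616614 -0.93071724] 0.0417307270812991 [-179.79003938   -0.36498926  -16.33213811]
shift [ 0.0498 -0.2237  0.    ] turn [-0.002  -0.0071 -0.4945] rows 4.6 t 17.95
```

View pics/s10.png

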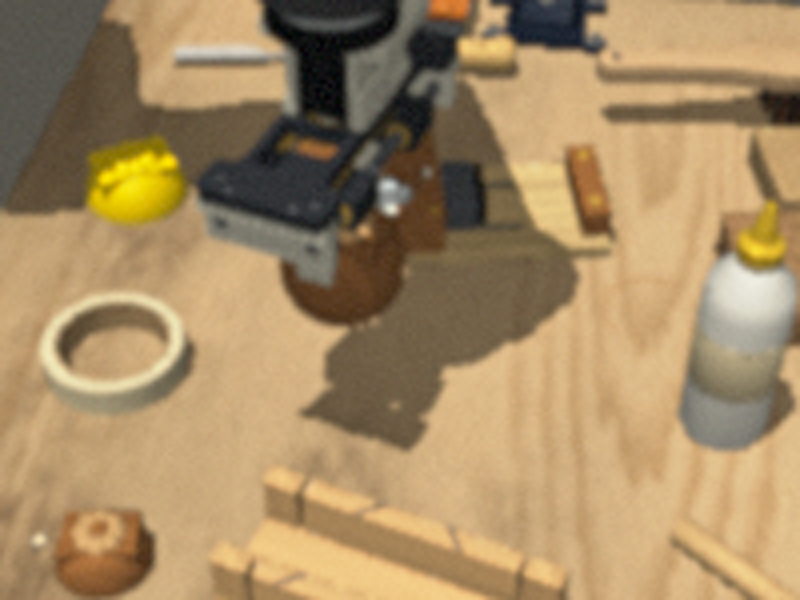

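The block is held by its long sides at 42 mm. Now over the seat.

Call:
carry_out(moves="0.03 0.01 -0.04 0 0 0 -0.09;0.03 0.02 -0.08 0 0 0 -0.18;0.03 0.03 -0.12 0 0 0 -0.27;0.03 0.04 -0.16 0 0 0 -0.36;0.03 0.046 -0.2 0 0 0 -0.45;0.03 0.05 -0.2237 0 0 0 -0.495;0.03 0.05 -0.2237 0 0 0 -0.495;0.03 0.05 -0.2237 0.03 0 0 -0.495;0.03 0.05 -0.2237 0.05 0 0 -0.495;0.03 0.05 -0.2237 0.05 0 0 -0.495;0.03 0.05 -0.2237 0.05 0 0 -0.495")

```text
clock: 19.1
tool_pos: [0.6408, 0.194, 0.2439]
orientation: [179.9, 0.1, 12.0]
force: [-0.4, -0.2, -1.5]
opening: 0.0416
```

```bash
python3 - <<'E'
from h import *
o=ctrl.get_obs();print(o['clock'],o['tool_pos'],o['force'],o['opening'],o['orientation'])
go([.642,.195,.1975],12)
import pickle
p=ctrl.snapshot("wrist"); save(p,"w11.png",scale=1.5);pickle.dump(p,open("w11.pkl","wb"))
p=ctrl.snapshot("top"); save(p,"t11.png",(140,120,260,240),5)
E
```

```text
19.1 [0.64078864 0.1940018  0.24389875] [-0.41480551 -0.18931171 -1.53570464] 0.04159129379370647 [1.79943754e+02 1.16591446e-01 1.19548946e+01]
shift [ 0.0015 -0.0008  0.0464] turn [ 0.001   0.002  -0.0008] rows 0.9 t 19.1
```

View pics/w11.png

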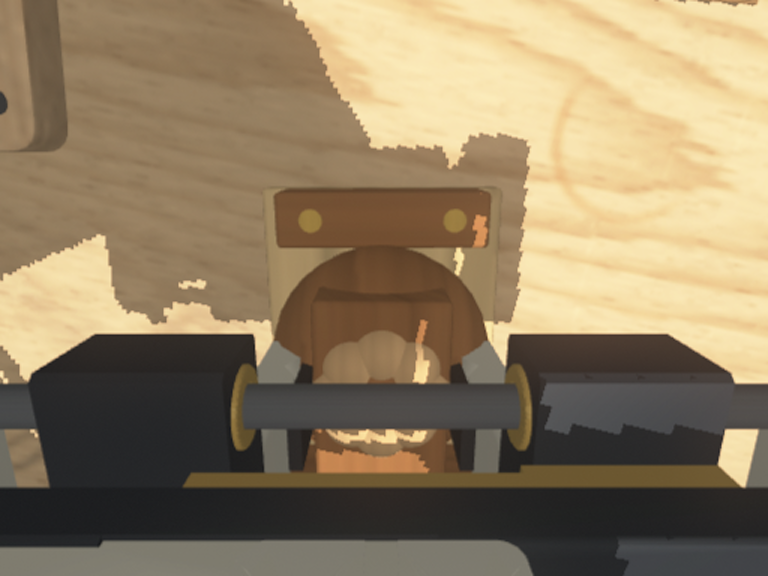

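View pics/t11.png

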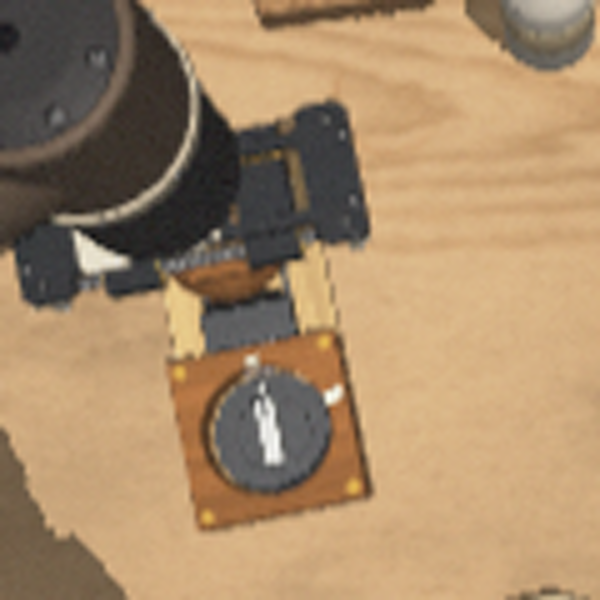

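```bash
python3 - <<'E'
from h import *
import pickle
p=pickle.load(open("w11.pkl","rb"))
A=ray(p,246/1.5,276/1.5,.036);B=ray(p,246/1.5,490/1.5,.036)
d=B-A;yaw=np.degrees(np.arctan2(d[1],d[0]))+90;m=(A+B)/2
print(A,B,np.linalg.norm(d),yaw,m)
C=ray(p,189/1.5,276/1.5,.036);D=ray(p,189/1.5,490/1.5,.036);print(np.linalg.norm(C-A))
y=np.radians(12);ex=np.array([np.cos(y),np.sin(y)]);ey=np.array([-ex[1],ex[0]])
o=ctrl.get_obs();t=o['tool_pos'][:2];print("fence rel tcp",(m[:2]-t)@ex,(m[:2]-t)@ey)
# block top front edge
zt=o['tool_pos'][2]-.1845+.034
e=[ray(p,r/1.5,c/1.5,zt) for c,r in((312,292),(452,291))];print(zt,[((q[:2]-t)@ex,(q[:2]-t)@ey) for q in e])
print(o['tool_pos'])
E
```

```text
[0.66830461 0.24283447 0.036     ] [0.68565903 0.16092503 0.036     ] 0.0837277237856828 11.962538174532568 [0.67698182 0.20187975 0.036     ]
0.02191618640709345
fence rel tcp 0.03635007818606726 -0.00010362642065971708
0.0951628736334085 [(np.float64(0.03440379994955702), np.float64(0.01972330797903454)), (np.float64(0.034660486083945174), np.float64(-0.018707878358616852))]
[0.64140454 0.1944235  0.24566287]
```

Call:
carry_out(moves="0.03 0.0015 0 0.015 0 0 0;0.03 0.0015 0 0.03 0 0 0;0.03 0.0015 0 0.04 0 0 0;0.03 0.0015 0 0.045 0 0 0;0.03 0.0015 0 0.047 0 0 0;0.03 0.0015 0 0.047 0 0 0;0.03 0.0015 0 0.047 0 0 0")

```text
clock: 19.9
tool_pos: [0.6417, 0.1946, 0.1998]
orientation: [180.0, 0.1, 12.0]
force: [-11.3, -1.4, 22.3]
opening: 0.0417
```

```bash
python3 - <<'E'
from h import *
p=ctrl.snapshot("wrist"); save(p,"w12.png",scale=1.5)
o=ctrl.get_obs();print(o['clock'],o['tool_pos'],o['force'],o['opening'],o['orientation'])
E
```

```text
19.95 [0.64166915 0.19453259 0.19979509] [-11.62398679  -2.38994571  21.71133938] 0.04187389381348679 [1.79950576e+02 7.36466889e-02 1.20228814e+01]
```

View pics/w12.png

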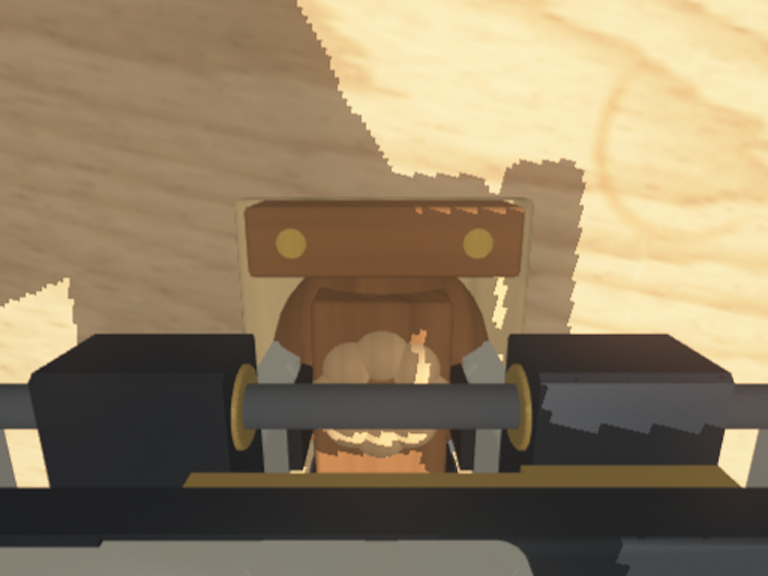

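```bash
python3 - <<'E'
from h import *
import pickle
p=pickle.load(open("w11.pkl","rb"));save(p,"w11c.png",(170,150,340,310),4.7)
p=pickle.load(open("w9.pkl","rb"))
e=np.array([ray(p,r/1.5,c/1.5,.034) for c,r in((326,84),(441,84),(437,167),(325,168))]);print(e,e.mean(0))
print("cam w9",-np.array(p["R"]).T@p["t"])
E
```

```text
[[ 0.55074159 -0.03378273  0.034     ]
 [ 0.49517672 -0.01765545  0.034     ]
 [ 0.50718632  0.02101945  0.034     ]
 [ 0.56385483  0.00511277  0.034     ]] [ 0.52923986 -0.00632649  0.034     ]
cam w9 [0.53375466 0.00740392 0.29632905]
```

View pics/w11c.png

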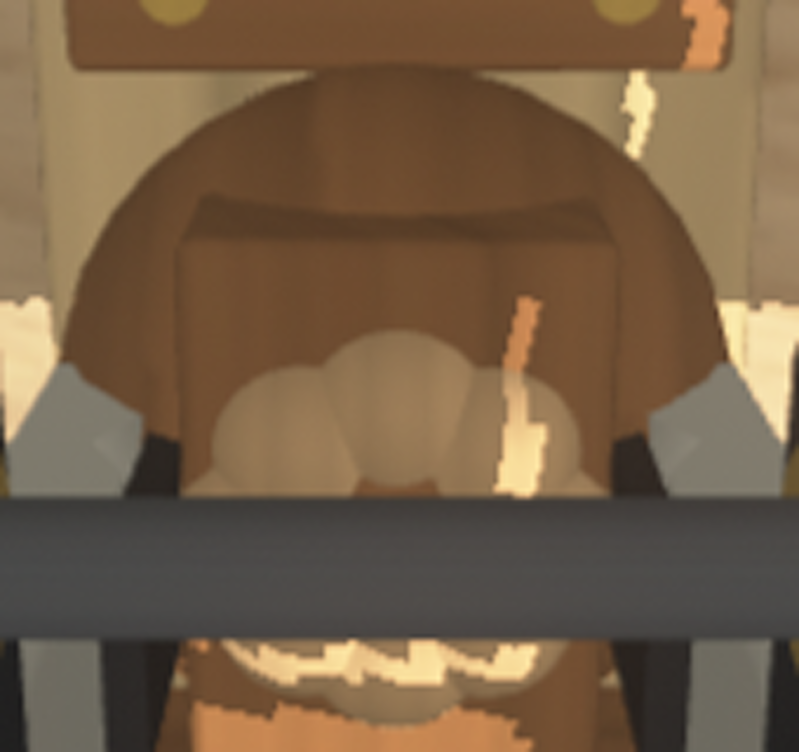

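```bash
python3 - <<'E'
from h import *
import pickle
p=pickle.load(open("w11.pkl","rb"))
t=np.array([.64140,.19442]);y=np.radians(12);ex=np.array([np.cos(y),np.sin(y)]);ey=np.array([-ex[1],ex[0]])
for zt in (.0952,.092,.098):
  e=[ray(p,200.6,c,zt)[:2]-t for c in(208.3,300.2)];print(zt,[(q@ex,q@ey) for q in e])
K=-np.array(p["R"]).T@p["t"];print((K[:2]-t)@ex,(K[:2]-t)@ey,K[2])
# dome front apex: row 150+65/4.7 col 170+400/4.7
for z in (.06,.07,.08): print(z,(ray(p,150+65/4.7,255,z)[:2]-t)@ex, (ray(p,150+370/4.7,170+62/4.7,z)[:2]-t)@ey)
o=ctrl.get_obs();print(o['tau'],o['moment'])
E
```

```text
0.0952 [(np.float64(0.03186773944922846), np.float64(0.019694142021974986)), (np.float64(0.03183880144870587), np.float64(-0.0183408013090832))]
0.092 [(np.float64(0.0308986486225858), np.float64(0.02016265827368582)), (np.float64(0.030868986592817758), np.float64(-0.0188239199605042))]
0.098 [(np.float64(0.032715693922540666), np.float64(0.019284190301728017)), (np.float64(0.03268738944760801), np.float64(-0.017918072489089852))]
0.07060036112241003 0.000968484708591712 0.2230975983949664
0.06 0.04083632278127817 0.03903090252966321
0.07 0.04266124470741547 0.03669718221767571
0.08 0.04448616663355287 0.03436346190568819
[ -1.07222199 -52.64875889  22.8875345    5.15254989   3.99424866
   0.05785254] [-0.77660963  4.43268261 -0.071266  ]
```

```bash
python3 - <<'E'
from h import *
import pickle
y=np.radians(12);ex=np.array([np.cos(y),np.sin(y)]);ey=np.array([-ex[1],ex[0]])
seat=np.array([.67698,.20188])-.103*ex;print("jig origin",seat)
for f,pts in (("w2.pkl",[(205,32),(193,118)]),("w5.pkl",[(348,97),(421,97)])):
    p=pickle.load(open(f,"rb"))
    for c,r in pts:
        for z in(.012,.02,.03):
            q=ray(p,r/1.5,c/1.5,z)[:2]-seat;print(f,z,(q@ex).round(4),(q@ey).round(4))
p=pickle.load(open("w2.pkl","rb"));save(p,"w2c.png",(60,0,210,120),5.3)
p=pickle.load(open("w5.pkl","rb"));save(p,"w5c.png",(190,0,320,140),4.2)
E
```

```text
jig origin [0.5762308 0.1804651]
w2.pkl 0.012 0.0601 -0.0243
w2.pkl 0.02 0.0571 -0.0232
w2.pkl 0.03 0.0534 -0.0218
w2.pkl 0.012 0.06 0.0268
w2.pkl 0.02 0.057 0.0267
w2.pkl 0.03 0.0533 0.0265
w5.pkl 0.012 0.0606 0.0253
w5.pkl 0.02 0.0597 0.0248
w5.pkl 0.03 0.0585 0.0242
w5.pkl 0.012 0.0603 -0.0264
w5.pkl 0.02 0.0594 -0.0258
w5.pkl 0.03 0.0582 -0.025
```

View pics/w2c.png

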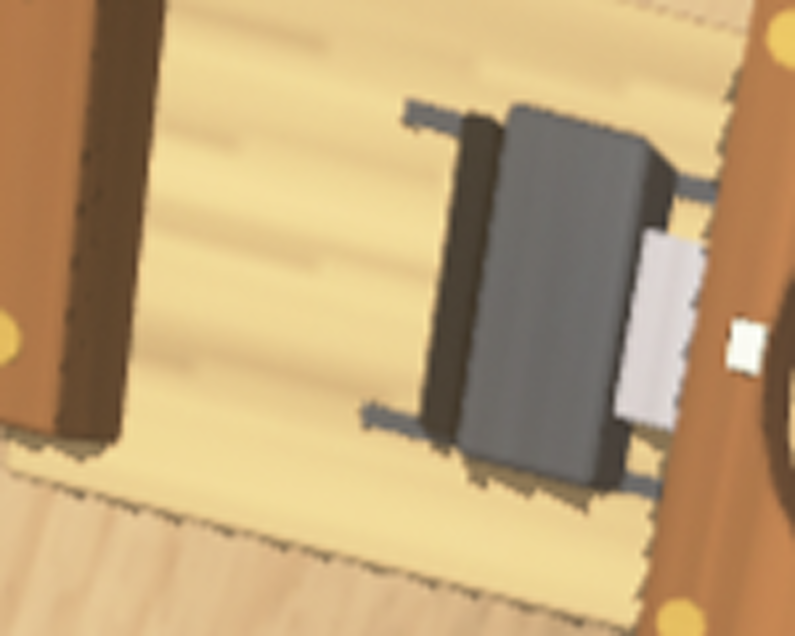

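View pics/w5c.png

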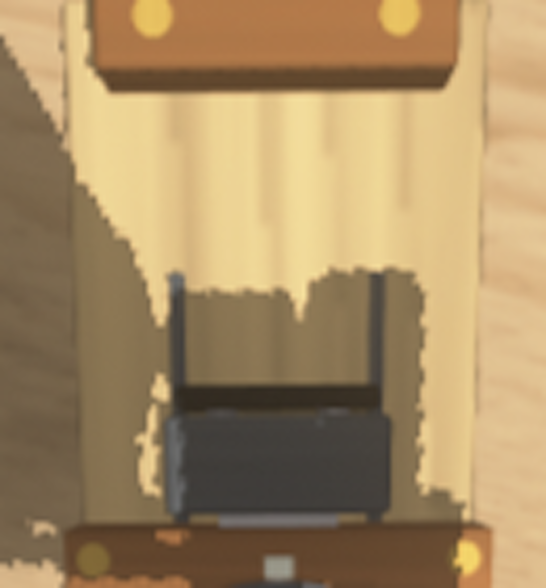

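22 N up and 11 N backwards, still about 3 mm above the seat height, so something is touching towards the fence. I back up, shift slightly away from the fence and try again gently.

Call:
carry_out(moves="0.03 0 0 -0.006 0 0 0;0.03 0 0 -0.01 0 0 0;0.03 0 0 -0.01 0 0 0;0.03 -0.003 0 -0.01 0 0 0;0.03 -0.003 0 -0.01 0 0 0;0.03 -0.003 0 -0.01 0 0 0;0.03 -0.003 0 -0.01 0 0 0")

```text
clock: 20.65
tool_pos: [0.6396, 0.1942, 0.2074]
orientation: [180.0, 0.0, 12.0]
force: [-0.4, 0.1, -1.9]
opening: 0.0421
```

```bash
python3 - <<'E'
from h import *
o=ctrl.get_obs();print(o['clock'],o['tool_pos'],o['force'],o['moment'],o['opening'],o['orientation'])
p=ctrl.snapshot("scene"); save(p,"s13.png",(200,110,330,200),6)
import pickle
p=ctrl.snapshot("wrist"); save(p,"w13.png",(170,130,340,310),3.3);pickle.dump(p,open("w13.pkl","wb"))
E
```

```text
20.65 [0.63956314 0.194226   0.20740148] [-0.369848    0.1372455  -1.93753807] [-0.11624708  0.14292752 -0.03592211] 0.0420866481273852 [1.79991695e+02 1.77582519e-02 1.19871373e+01]
```

View pics/s13.png

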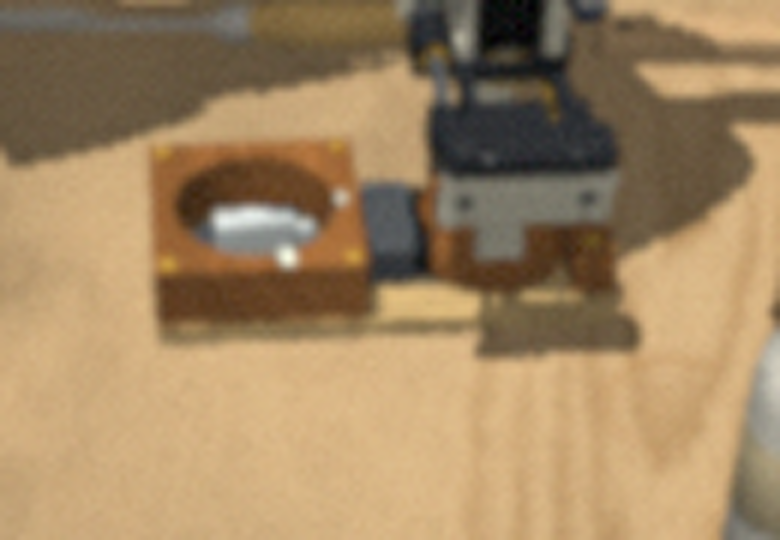

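View pics/w13.png

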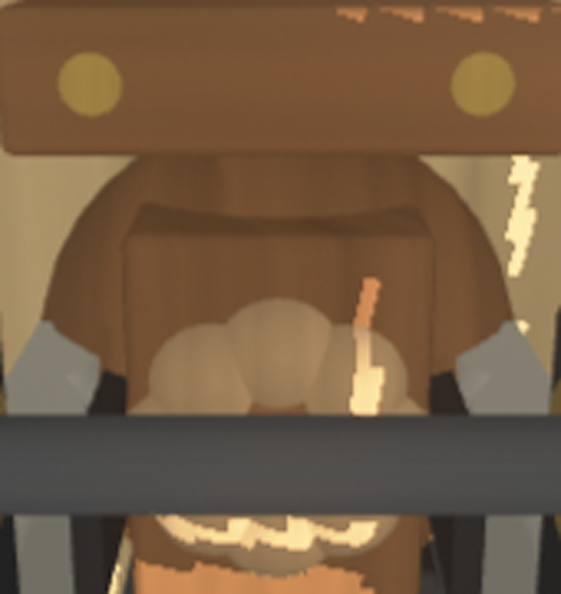

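No force now, and the round "dome" overlaps fence and fingers without contact, so it is only visual. I descend again gently at the new x.

Call:
carry_out(moves="0.03 0.001 0 0.003 0 0 0;0.03 0.001 0 0.005 0 0 0;0.03 0.001 0 0.006 0 0 0;0.03 0.001 0 0.007 0 0 0;0.03 0.001 0 0.0075 0 0 0;0.03 0.001 0 0.0075 0 0 0")

```text
clock: 21.35
tool_pos: [0.6405, 0.1945, 0.2001]
orientation: [180.0, 0.0, 12.0]
force: [-0.5, 0.0, -0.9]
opening: 0.0416
```

```bash
python3 - <<'E'
from h import *
o=ctrl.get_obs();print(o['clock'],o['tool_pos'],o['force'],o['moment'],o['opening'],o['orientation'])
E
```

```text
21.35 [0.64051358 0.19446148 0.20005624] [-0.46864094  0.03377462 -0.92606918] [-0.08069829  0.09640613  0.0769212 ] 0.04161146814525221 [1.79997864e+02 8.89565363e-03 1.19862098e+01]
```

Call:
carry_out(moves="0.03 0 0 0.001 0 0 0;0.03 0 0 0.0015 0 0 0;0.03 0 0 0.0015 0 0 0")

```text
clock: 21.65
tool_pos: [0.6406, 0.1945, 0.1998]
orientation: [180.0, -0.0, 12.0]
force: [-2.8, 0.5, 6.1]
opening: 0.0419
```

```bash
python3 - <<'E'
from h import *
o=ctrl.get_obs();print(o['clock'],o['tool_pos'],o['force'],o['moment'],o['opening'],o['orientation'])
E
```

```text
21.65 [0.64057417 0.19450116 0.19983643] [-2.78752485  0.50602176  6.09290525] [-0.33305728  1.31562792 -0.03956277] 0.04189042437530721 [ 1.79995357e+02 -3.56598751e-02  1.20086186e+01]
```

Contact again at the same height regardless of x, so the block is on the board. Release, rise, and back off to look.

Call:
carry_out(moves="0.03 0 0 -0.0006 0 0 0;0.03 0 0 -0.0006 0 0 0;0.07 0 0 -0.0006 0 0 0;0.07 0 0 -0.0006 0 0 0;0.07 0 0 -0.0006 0 0 0;0.07 0 0 -0.0006 0 0 0;0.07 0 0 -0.02 0 0 0;0.07 0 0 -0.06 0 0 0;0.07 0 0 -0.11 0 0 0;0.05 -0.05 0 -0.15 0 0 0;0.024 -0.1 0 -0.15 0 0 0;0.024 -0.12 0 -0.15 0 0 0;0.024 -0.12 0 -0.15 0 0 0;0.024 -0.12 0 -0.15 0 0 0")

```text
clock: 23.05
tool_pos: [0.5228, 0.1696, 0.3496]
orientation: [-180.0, -0.1, 12.0]
force: [0.4, 0.4, 0.5]
opening: 0.0355
```

```bash
python3 - <<'E'
from h import *
import pickle
p=ctrl.snapshot("wrist"); save(p,"w14.png",scale=1.5);pickle.dump(p,open("w14.pkl","wb"))
for l in ["rosette","knob_grip"]:
    print(l,[(np.round(m["at"],1).tolist(),round(m["confidence"],2),ray(p,*m["at"],.012 if l=="rosette" else .0285).round(4).tolist()) for m in ctrl.mark_of(p,l)])
o=ctrl.get_obs();print(o['clock'],o['tool_pos'],o['force'],o['opening'],o['orientation'])
E
```

```text
rosette [([319.2, 211.2], 0.8, [0.3515, 0.1842, 0.012]), ([46.6, 252.7], 0.6, [0.6418, 0.1976, 0.012])]
knob_grip [([176.8, 254.6], 0.65, [0.5277, 0.1714, 0.0285])]
23.2 [0.52390703 0.16984878 0.34836439] [ 0.03894499 -0.69729367 -0.52979197] 0.025848209404216706 [1.79987266e+02 9.01098823e-03 1.19809280e+01]
```

View pics/w14.png

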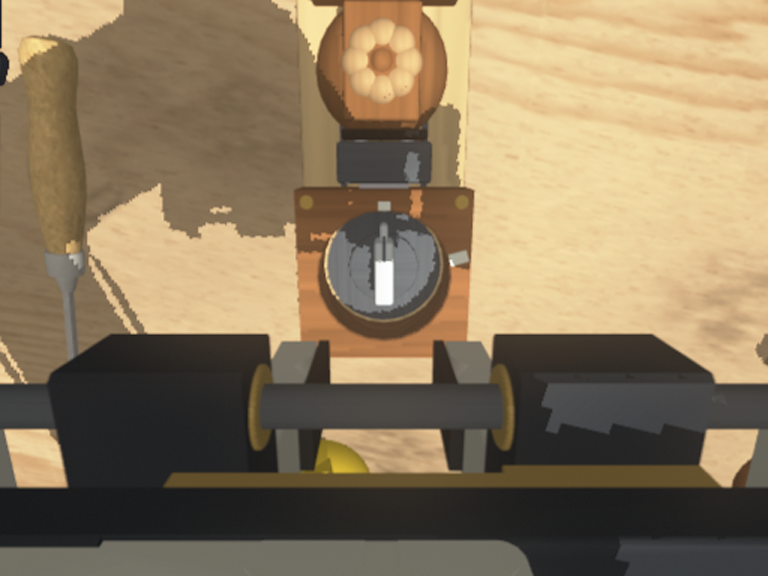

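```bash
python3 - <<'E'
from h import *
import pickle
p=pickle.load(open("w14.pkl","rb"));save(p,"w14c.png",(190,0,320,130),4.6)
y=np.radians(12);ex=np.array([np.cos(y),np.sin(y)]);ey=np.array([-ex[1],ex[0]]);O=np.array([.5762,.1805])
for z in(.046,.049):
  for c,r in((342,121),(422,121),(345,3),(424,3)):
    q=ray(p,r/1.5,c/1.5,z)[:2]-O;print(z,(q@ex).round(4),(q@ey).round(4))
go([.5243,.1692,.1975],12)
E
```

```text
0.046 0.0362 0.0234
0.046 0.0362 -0.0209
0.046 0.0944 0.0207
0.046 0.0945 -0.0205
0.049 0.0359 0.0232
0.049 0.036 -0.0206
0.049 0.0936 0.0205
0.049 0.0936 -0.0203
shift [0.0003 0.0007 0.1509] turn [ 0.0002  0.0002 -0.0003] rows 3.0 t 23.2
```

View pics/w14c.png

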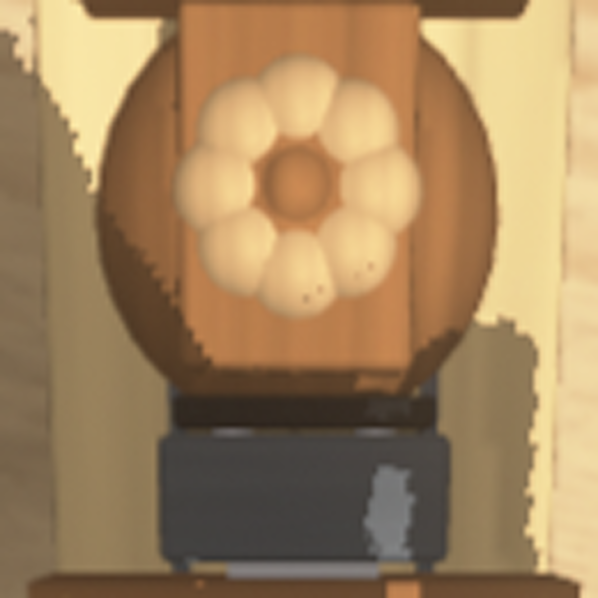

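The block lies between fence and jaw, square and centred (jig x about 66 mm, y about 1 mm). Now down onto the knob bar again.

Call:
carry_out(moves="0.024 0 0.0007 0.05 0 0 0;0.024 0 0.0007 0.08 0 0 0;0.024 0 0.0007 0.1 0 0 0;0.024 0 0.0007 0.115 0 0 0;0.024 0 0.0007 0.13 0 0 0;0.024 0 0.0007 0.143 0 0 0;0.024 0 0.0007 0.15 0 0 0;0.024 0 0.0007 0.1505 0 0 0;0.024 0 0.0007 0.1505 0 0 0")

```text
clock: 24.1
tool_pos: [0.5236, 0.169, 0.1983]
orientation: [180.0, -0.0, 12.0]
force: [-0.3, 0.6, -0.6]
opening: 0.024
```

```bash
python3 - <<'E'
from h import *
p=ctrl.snapshot("wrist"); save(p,"w15.png")
o=ctrl.get_obs();print(o['clock'],o['tool_pos'],o['force'],o['opening'],o['orientation'])
E
```

```text
24.15 [0.52365626 0.16903469 0.19863457] [ 0.33882258  0.48159128 -0.03801028] 0.024124603678793526 [-1.79989341e+02 -4.34169582e-02  1.19969172e+01]
```

View pics/w15.png

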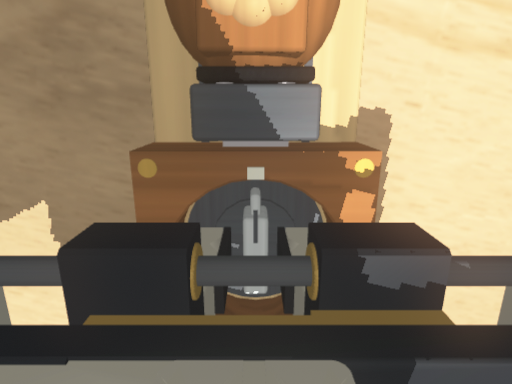

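The fingers straddle the bar (255,240). Close and turn clockwise.

Call:
carry_out(moves="0.004 0 0 0 0 0 0;0.004 0 0 0 0 0 0;0.004 0 0 0 0 0 0;0.004 0 0 0 0 0 0;0.004 0 0 0 0 0 0.1;0.004 0 0 0 0 0 0.2;0.004 0 0 0 0 0 0.3;0.004 0 0 0 0 0 0.4;0.004 0 0 0 0 0 0.5;0.004 0 0 0 0 0 0.6;0.004 0 0 0 0 0 0.7;0.004 0 0 0 0 0 0.8;0.004 0 0 0 0 0 0.9;0.004 0 0 0 0 0 1;0.004 0 0 0 0 0 1.1;0.004 0 0 0 0 0 1.2;0.004 0 0 0 0 0 1.28;0.004 0 0 0 0 0 1.31;0.004 0 0 0 0 0 1.31;0.004 0 0 0 0 0 1.31")

```text
clock: 26.15
tool_pos: [0.5239, 0.1691, 0.1989]
orientation: [-179.9, 0.0, -63.0]
force: [2.7, -1.5, 4.2]
opening: 0.0119
```

```bash
python3 - <<'E'
from h import *
p=ctrl.snapshot("wrist"); save(p,"w16.png",(130,120,386,300),3)
o=ctrl.get_obs();print(o['clock'],o['tool_pos'],o['force'],o['moment'],o['opening'],o['orientation'])
E
```

```text
26.2 [0.52386815 0.16911472 0.19883992] [ 3.96858896 -1.97705332  3.7843377 ] [-0.51388846 -1.03735232 -0.03568569] 0.01182965556250986 [-1.79885278e+02  3.22164915e-03 -6.30037395e+01]
```

View pics/w16.png

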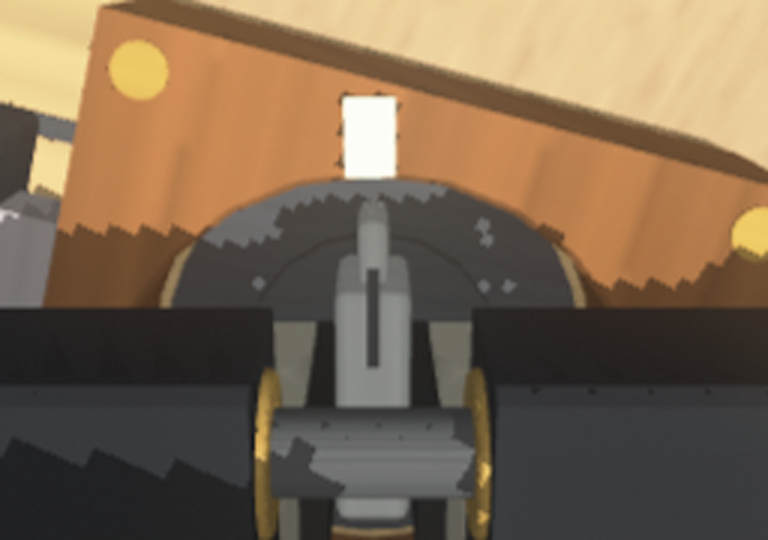

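The pointer (373,230) lies on the long mark (370,138). Release, rise and check.

Call:
carry_out(moves="0.024 0 0 0 0 0 0;0.024 0 0 0 0 0 0;0.024 0 0 0 0 0 0;0.024 0 0 -0.02 0 0 0;0.024 0 0 -0.05 0 0 0;0.024 0 0 -0.1 0 0 0;0.024 0 0 -0.15 0 0 0;0.024 -0.06 0.06 -0.17 0 0 0;0.024 -0.06 0.06 -0.17 0 0 0;0.024 -0.06 0.06 -0.17 0 0 0;0.024 -0.06 0.06 -0.17 0 0 0")

```text
clock: 27.3
tool_pos: [0.4419, 0.1954, 0.3686]
orientation: [-179.9, 0.0, -63.0]
force: [-0.3, 1.2, 0.3]
opening: 0.0238
```

```bash
python3 - <<'E'
from h import *
import pickle
p=ctrl.snapshot("wrist"); save(p,"w17.png",scale=1.5);pickle.dump(p,open("w17.pkl","wb"))
print([(np.round(m["at"],1).tolist(),round(m["confidence"],2),ray(p,*m["at"],.012).round(4).tolist()) for m in ctrl.mark_of(p,"rosette")])
q=ctrl.snapshot("scene"); save(q,"s17.png",scale=1.5)
o=ctrl.get_obs();print(o['clock'],o['tool_pos'],o['force'],o['opening'],o['orientation'])
E
```

```text
[([80.2, 71.3], 0.7, [0.6447, 0.195, 0.012]), ([200.5, 341.8], 0.6, [0.3433, 0.1799, 0.012]), ([91.3, 108.2], 0.53, [0.6087, 0.1883, 0.012])]
27.45 [0.44309587 0.19508845 0.36760127] [ 0.41134077 -0.34426385  0.7103648 ] 0.024059349938579257 [ 1.79940600e+02 -2.22700059e-02 -6.30928220e+01]
```

View pics/w17.png

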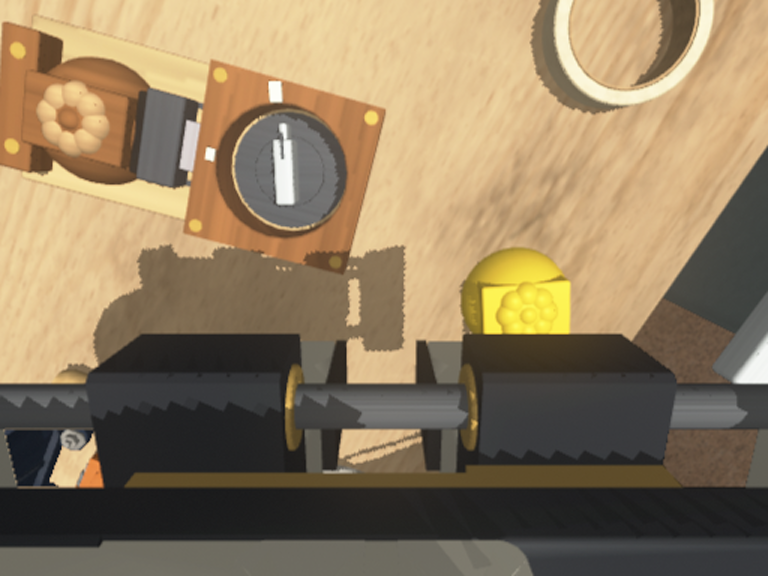

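View pics/s17.png

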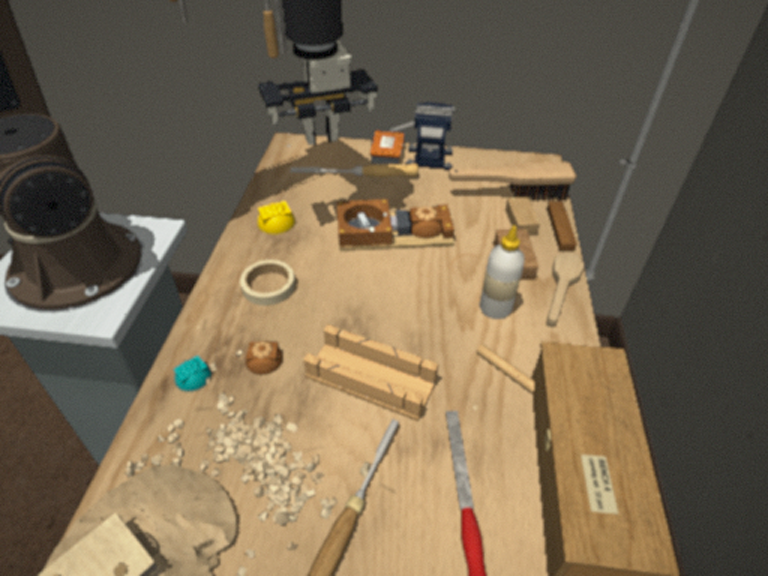

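The knob is on the long mark, the block is clamped and the bottle is standing. I'll take a closer look at the block against the fence from above.

```bash
python3 - <<'E'
from h import *
go([.56,.178,.36],12)
E
```

```text
shift [ 0.0681 -0.0965  0.0075] turn [ 1.1000e-03  3.0000e-04 -1.3106e+00] rows 8.7 t 27.45
```

Call:
carry_out(moves="0.024 0.068 -0.0965 0 0 0 -0.15;0.024 0.068 -0.0965 0 0 0 -0.3;0.024 0.068 -0.0965 0 0 0 -0.45;0.024 0.068 -0.0965 0 0 0 -0.6;0.024 0.068 -0.0965 0 0 0 -0.75;0.024 0.068 -0.0965 0 0 0 -0.9;0.024 0.068 -0.0965 0 0 0 -1.05;0.024 0.068 -0.0965 0 0 0 -1.2;0.024 0.068 -0.0965 0 0 0 -1.31;0.024 0.068 -0.0965 0 0 0 -1.31;0.024 0.068 -0.0965 0 0 0 -1.31")

```text
clock: 28.55
tool_pos: [0.56, 0.1779, 0.3673]
orientation: [180.0, 0.1, 11.7]
force: [0.1, 0.5, 0.1]
opening: 0.024
```

```bash
python3 - <<'E'
from h import *
import pickle
p=ctrl.snapshot("wrist"); save(p,"w18.png",(170,0,340,170),4.4);pickle.dump(p,open("w18.pkl","wb"))
print([(np.round(m["at"],1).tolist(),round(m["confidence"],2),ray(p,*m["at"],.012).round(4).tolist()) for m in ctrl.mark_of(p,"rosette")])
E
```

```text
[([87.8, 253.9], 0.73, [0.6444, 0.1964, 0.012])]
```

View pics/w18.png

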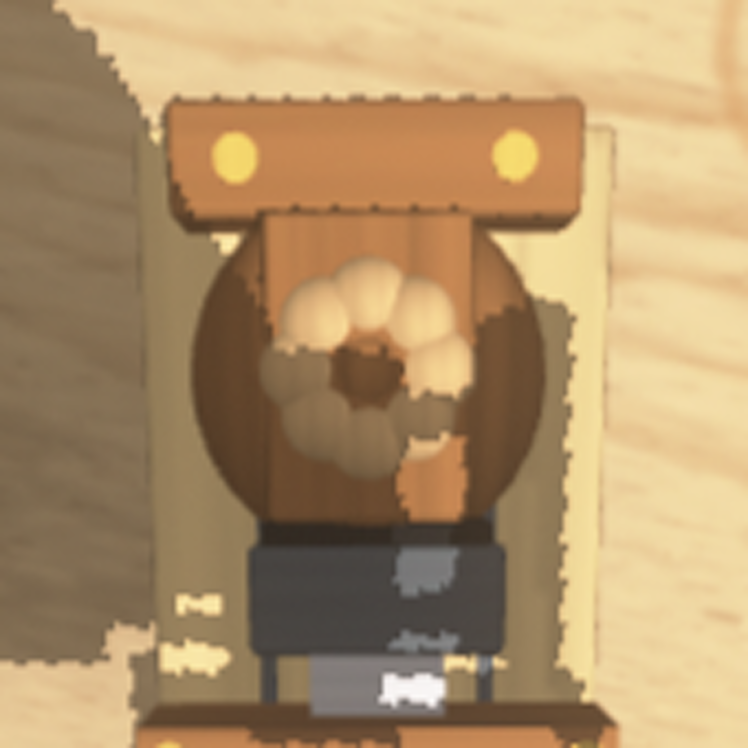

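The block bears on the fence (row 215) and the pad touches its rear end (row 520). It is square and centred, so I hand in.

```bash
python3 - <<'E'
from h import *
print(ctrl.close_job())
E
```

```text
the job is handed in; nothing more can be done
None
```

I finished the job and handed it in at about 28.7 s of the allowed 72 s; the system gave no verdict.

**What I did:**
- Turned the knob fully open, onto its stop.
- Took the rosette block out of the mitre box by its ends and stood it on the bare bench.
- Let go, regrasped it by its long sides and set it in the jig, carving up.
- Turned the knob clockwise to the long mark, released it and moved clear.

**Last checks (pictures):**
- **Knob:** the pointer lies on the long mark; the tool turned 75° (1.31 rad) from open.
- **Block:** it looks square and centred, against the fence, with the pad on its other end. The network put its origin at jig x ≈ 70 mm, y about 1 mm off the middle line, and jig_seat is at 73 mm.
- **Bottle:** it is standing.
- **Robot:** it was clear of everything.

**What disagreed or could not be checked:**
- **First lowering:** it stopped at 22 N with the tool about 3 mm higher than I had worked out. A second, gentler lowering met contact at the same height, so I took it to be the board and let go there.
- **Block height and pad force:** neither could be measured directly.
- **Round skirt:** the pictures show one round the block, overlapping the fingers and fence. The gripper closed to 60 mm and 42 mm and there was no contact force, so I took it as visual only.

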